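# Load the warming chest: lock its lid stay, put the canister in, fold the stay, shut

## Robot

A 6-joint arm with a two-finger parallel gripper is mounted at the origin on the work surface. World frame = base frame: x ahead of the robot, y to its left, z up, the work surface at z = 0. Lengths are in mm, angles in degrees, forces in N, time in s.
With the tool pointing down it reaches from about 275 to 725 mm from the base axis. Payload 5.6 kg.
Tool frame: the origin (TCP) lies midway between the tips of the shut fingers; the grasp point (between the pads) lies 19 mm behind it (r.pinch_z is the distance from the TCP to the grasp point, in mm); x points along the fingers, z is the direction in which the jaws open and shut, and the axes are right-handed (so a half turn about x gives the same grasp; the last joint's range is limited). The gripper opens to 85 mm and grips with 20 to 120 N. Pads are 22 mm wide; open, the fingers measure 114 mm over their backs; the gripper's body (76 mm by 85 mm) begins 54 mm behind the grasp point. The pads swing forward as they close: fully open they stand 13 mm farther back than shut.
Start: joints at [-49.011, 14.616, 6.199, 0, -81.583, -16.306], TCP at [229.697, -499.732, 197.983] pointing down, gripper open.
Joint ranges: [-168.99, 168.99], [-69.2, 112.95], [-62.41, 85.93], [-164.36, 98.24], [-168.68, -3.75], [-174.98, 174.98]. Speed limits (degrees/s): [147.25, 147.25, 180, 180, 180, 180].

## Interface

Orientations are given as a 3x3 rotation matrix whose columns are the frame's x, y, z axes.
In Python, from cell import r gives the robot as it stands.
- The arm moves only by the shell command python3 -m creep 'ROWS' [FORCE]. ROWS is text: rows parted by semicolons, each of 7 numbers parted by spaces: the turn, a rotation vector about the tool's x, y, z in units of 5 degrees (1.0 is 5 degrees), then the shift along the tool's x, y, z in units of 40 mm (1.0 is 40 mm), then the opening, from 0 (shut) to 1 (fully open). A call has 1 to 12 rows; each row shifts and turns the commanded pose from where the row before left it, along the tool's axes as they then stand; what a row does not reach is not made up. A row lasts 1/12 s, in which the tool goes at most 41.7 mm and 7.16 degrees, less where a joint would pass 70% of its speed; a pose out of reach is approached as far as the arm can. A call is refused whole if a number of a shift passes 1 or a number of a turn 1, either way. A call with a gripper value outside its range is refused whole. The fingers move at their own pace and stop on an object; FORCE is the grip in N (left out, the last holds). Time passes only in rows, so rows that do not move let the fingers close. It gives the time, the measured TCP pose, the force and the opening at its end, in the units of the state.
- r.read_state(): the state, without advancing time (a new reading comes with each control period).
- r.get_image(name): name is "side" or "top"; returns a dict with "color" (480x640x3 uint8, blue, green, red), "mtx" (3x3 intrinsics, pixels), "world_from_camera" (4x4, takes a point from camera to world coordinates). Camera axes: x right, y down, z forward; pixel columns grow to the right and rows downward; lengths in mm; the calibration is good to about 2 mm. A picture is of the moment at which its call begins. There is no depth.
- r.job_done(): hands the job in, once; it reports no verdict.
The state is a dict: "time_s": time; "joint_pos": joint angles; "dq": joint speeds; "effort": joint torques, N m; "ee_pos": TCP position; "tool_rot": TCP orientation; "wrist_force": force on the tool from outside, world axes, zero at the start; "wrist_torque": the same for the moment, N m; "grip_width": finger opening in mm.
Only numpy, scipy, OpenCV 4.12 (cv2) and the standard library are available. Lean on these libraries where they do the work, as an engineer would, in place of code of your own. Each camera call takes 0.05 s, during which the arm holds its last target.

## Task

Raise the lid of the steel warming chest until its folding side stay has gone past straight and locked, let the stay carry the lid, and stand the small steel canister upright inside on the chest's floor. Then ease the stay's knee back past straight with the rod at its side and lower the lid by its handle until it is fully shut. Do it gently: feel for the stay's end instead of hauling or leaning on it, do not drop the canister or the lid, and leave everything else where it is.

Things in the scene. Friction and masses are not known exactly. Their poses are not given: they have to be found in the camera images.
- chest: Low steel warming chest, an open-topped box fixed to the table: 190 mm deep (x), 260 wide (y), 95 tall, walls 12 mm, inner floor 20 mm above the table. Origin: centre of its underside; x points from its front (handle side, towards the robot) to its back (hinge side), y to the side with the stay, z up.
- hinge_line (a point): Middle of the lid's hinge line, at (95, 0, 95) mm in the chest's frame; the hinge runs along the chest's y and the point's axes are the chest's. Lid: steel plate, 0.47 to 0.63 kg, 192 mm from hinge to front edge, 12 mm thick, as wide as the chest, its underside on the rim when shut.
- lid (a joint): Lid angle, rad: 0 shut, grows as the front edge rises (1.57 is upright). The hinge has friction, 0.26 N m: let go above about 1.2 rad the lid stays where it is, lower down it falls and slams. Holding or raising it at the handle takes 1 to 5 N.
- lid_handle (a point): Middle of the handle: a round black bar along the hinge direction, 12 mm thick, 120 long, 35 mm clear of the lid's front edge, on a leg at each end. 234 mm from the hinge line, 6 mm above the lid's underside; shut, at (-139, 0, 101) mm in the chest's frame. Can be pinched from above at any lid angle, fingers closing along the chest's x; it turns between the pads. x: handle to hinge, y: along the bar.
- stay_bracket (a point): Fixed point on the slotted side bracket of the two-link folding stay (flat steel links of 93 mm), at (-30, 140, 67) mm in the chest's frame: the lower link's foot pivot sits there, but up to 10 mm higher or lower from day to day. So the links come in line at a lid angle anywhere from 1.32 to 1.52 rad: the lid then goes no further and tugs back. The upper link ends on the lid's side, 125 mm from the hinge.
- stay_knee (a joint): Knee angle of the stay, rad: about 0 folded (lid shut), 2.838 links in line, about 3.2 against its stop, locked; counts as locked above 3.10. It folds towards the hinge and locks towards the chest's front. A light spring carries it just past straight once the lid has pulled the links in line; let down some 0.04 rad more, the lid then stands on the stay, knee at its stop.
- stay_foot (a joint): Give of the sprung bush holding the stay's foot, m: + up, 0 unloaded, 8 N per mm. Pulling the lid on past the taut stay drags it up, forcing the lid down on the locked stay presses it down; past 3.5 mm either way (about 12 N at the lid's handle, 8 mm of travel there) the stay is bent.
- knee_knob (a point): On the axis of the knee rod, 13 mm thick, out 80 mm sideways (chest +y) from the knee to a 20 mm black ball; the point is 66 mm beyond the lid's side edge. Locked: x 0 to 15, z 140 to 165 mm in the chest's frame. Pushed to chest +x with 2 to 5 N it lifts the lid 2 degrees, passes straight and folds on, back and down. 30 to 45 mm gets it to 2.2-2.6 rad, where friction holds; much farther the lid falls.
- canister: The small plain steel canister with a slightly narrower lid, 54 mm across, 70 mm tall, 0.15 to 0.3 kg, standing on the table to the right of the chest. Origin: centre of its underside, z up.
- sprinkle_jar: small clear jar with a white cap, 48 mm across, 58 tall, already standing in the back right corner of the chest; leave it there
- tall_canister: tall aluminium canister, 68 mm across, 135 tall; bystander
- water_bottle: grey drinking bottle, 68 mm across, 200 tall; bystander
- mixing_bowl: shallow steel bowl, 130 mm across, 60 tall; bystander
- cake_ring: open steel cake ring, 90 mm across, 45 tall; bystander
- palette_knife: spatula with a wooden handle lying on the table; bystander
- paste_jar: white jar, 56 mm across, 65 tall; bystander
Things that resemble listed ones, but are neither listed nor needed, are in the scene too. What is shaped like the canister but red or yellow is not meant.

How it is judged (in metres and radians):
On the way, in this order (a step that is already met when the one before it is completed fails the run):
1. the lid stands on its locked stay (knee above 3.10 rad, lid above 1.2 rad), the fingers off the lid (value of joint stay_knee above 3.1 rad and value of joint lid above 1.2 rad and contact force between the fingers and lid below 0.3 N), for 0.2 s.
2. the canister stands upright on the chest's floor, let go, the stay still locked (x of canister in the frame of chest between -0.083 and 0.083 m and y of canister in the frame of chest between -0.118 and 0.118 m and z of canister in the frame of chest below 0.035 m and angle between canister's own z axis and vertical below 0.15 rad and contact force between the fingers and canister below 0.3 N and linear speed of canister below 0.03 m/s and value of joint stay_knee above 3.1 rad), for 0.2 s.
3. the knee is folded back past straight with the lid still up (value of joint stay_knee below 2.7 rad and value of joint lid above 0.8 rad), for 0.05 s.
At the end, for the whole second after the job is handed in: The lid is fully shut (below 0.03 rad, 7 mm at the handle) and let go, the canister stands upright (within 0.15 rad) at rest on the chest's floor inside its walls (value of joint lid below 0.03 rad and velocity of joint lid above -0.05 rad/s and x of canister in the frame of chest between -0.083 and 0.083 m and y of canister in the frame of chest between -0.118 and 0.118 m and z of canister in the frame of chest below 0.035 m and angle between canister's own z axis and vertical below 0.15 rad and linear speed of canister below 0.03 m/s and contact force between the fingers and canister below 0.3 N and contact force between the fingers and lid below 0.3 N); the robot touches nothing.
It fails at once if the stay is overloaded: its foot dragged up or pressed down more than 3.5 mm (value of joint stay_foot above 0.0035 m or value of joint stay_foot below -0.0035 m).
It fails at once if the lid is dropped: it falls faster than 2 rad/s (velocity of joint lid below -2 rad/s).
It fails at once if the canister is dropped: out of the fingers and faster than 0.5 m/s (contact force between the fingers and canister below 0.3 N and linear speed of canister above 0.5 m/s).
It fails at once if a bystander is moved more than 30 mm (distance of any of sprinkle_jar, tall_canister, water_bottle, mixing_bowl, cake_ring, palette_knife, paste_jar from where it was at the start of the episode above 0.03 m).
It also fails if it takes over 72 s, if anything falls off the work surface, if the arm or the gripper's body presses on something with over 40 N, if the wrist force passes 120 N, or if a joint passes its speed limit or range.

## Working session

There is one attempt and no reset: what is moved stays moved. The work goes in short steps, Python scripts to look and compute and a shell command to move; the robot and the scene stay as the last step left them, time stands still between calls to the robot, and variables do not carry over. Pictures are saved under pics/ and viewed, and the job is handed in when it is done.

```bash
ls; mkdir -p pics
python3 - <<'E'
from cell import r
import cv2,numpy as np
print(r.read_state()); print(r.pinch_z)
for n in("side","top"):
    d=r.get_image(n); cv2.imwrite(f"pics/{n}0.png",d["color"]); print(n,d["mtx"],d["world_from_camera"])
E
```

```text
pics
{'time_s': 0.0, 'joint_pos': array([-4.90103683e+01,  1.46535486e+01,  6.13175274e+00, -2.76717273e-02,
       -8.15822671e+01, -1.63062768e+01]), 'dq': array([ 0.03530068,  0.01148915, -0.13599142, -0.05707103,  0.09111874,
       -0.06402024]), 'effort': array([-5.19214100e-04, -3.86616898e+01,  2.37929356e+01,  5.36490843e+00,
       -6.24444801e-03, -2.79576192e-06]), 'ee_pos': array([ 229.51041101, -499.2236949 ,  197.09742614]), 'tool_rot': array([[-8.30675560e-04, -9.08659217e-01, -4.17537708e-01],
       [ 1.68431075e-03, -4.17538531e-01,  9.08657657e-01],
       [-9.99998237e-01,  5.15364605e-05,  1.87730354e-03]]), 'wrist_force': array([ 0.81471308,  0.48987305, -0.32494507]), 'wrist_torque': array([ 0.01463366,  0.03485393, -0.00475379]), 'grip_width': 85.56369510481599}
18.700000000000003
side [[525.41754116   0.         316.55563821]
 [  0.         525.41754116 244.54139297]
 [  0.           0.           1.        ]] [[-9.45721045e-01 -2.17535969e-01  2.41432821e-01  2.12828969e+02]
 [-3.24979475e-01  6.33540579e-01 -7.02150038e-01  8.13734433e+02]
 [-2.14599827e-04 -7.42498779e-01 -6.69847383e-01  8.90064154e+02]
 [ 0.00000000e+00  0.00000000e+00  0.00000000e+00  1.00000000e+00]]
top [[520.7781982    0.         313.24032114]
 [  0.         520.7781982  234.79815296]
 [  0.           0.           1.        ]] [[ 7.68954421e-03 -9.86539530e-01  1.63342056e-01  2.86358949e+02]
 [-9.99919826e-01 -9.22927229e-03 -8.66962421e-03 -7.22905548e+00]
 [ 1.00604553e-02 -1.63262294e-01 -9.86531404e-01  1.48871278e+03]
 [ 0.00000000e+00  0.00000000e+00  0.00000000e+00  1.00000000e+00]]
```

View pics/side0.png

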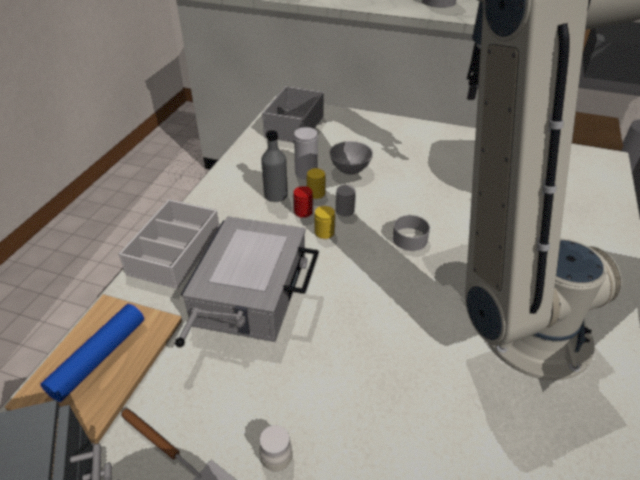

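View pics/top0.png

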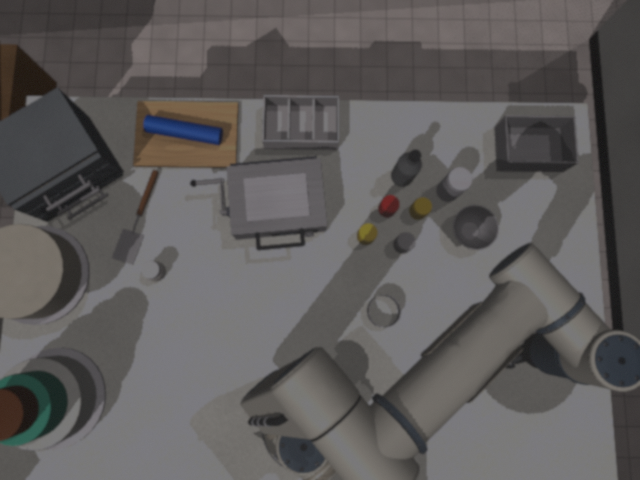

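```bash
cat > h.py <<'E'
from cell import r
import cv2,numpy as np
def bp(d,u,v,z):
    K=d["mtx"];T=d["world_from_camera"]
    a=T[:3,:3]@np.linalg.inv(K)@np.array([u,v,1.]);o=T[:3,3]
    return o+a*(z-o[2])/a[2]
def pj(d,P):
    T=d["world_from_camera"];c=T[:3,:3].T@(np.asarray(P,float)-T[:3,3]);p=d["mtx"]@c
    return p[:2]/p[2]
def crop(d,x0,y0,x1,y1,f,name):
    c=d["color"][y0:y1,x0:x1];cv2.imwrite(f"pics/{name}.png",cv2.resize(c,None,fx=f,fy=f,interpolation=cv2.INTER_CUBIC))
E
python3 - <<'E'
from h import *
t=r.get_image("top");s=r.get_image("side")
crop(t,180,140,340,260,5,"tc1");crop(t,340,140,500,260,5,"tk1");crop(s,170,200,330,350,4,"sc1");crop(s,250,130,390,250,5,"sk1")
E
```

```text
(no output)
```

View pics/tc1.png

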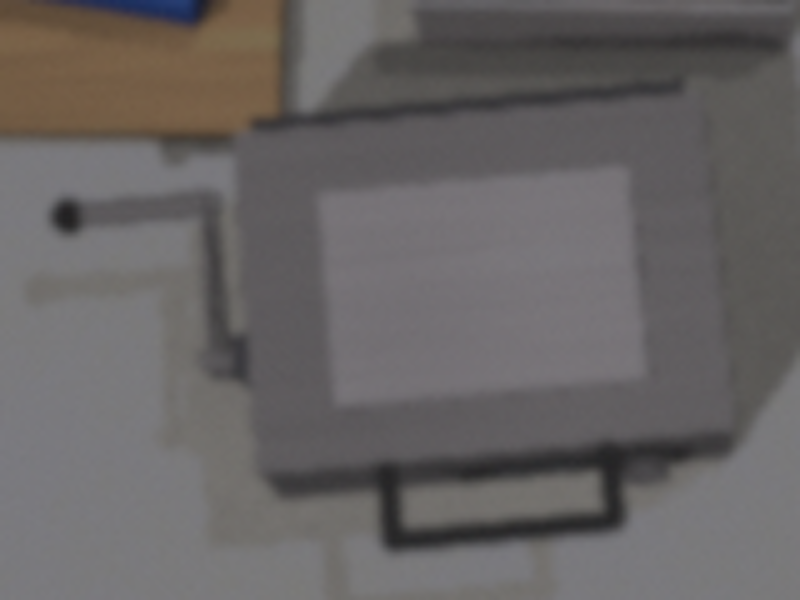

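View pics/tk1.png

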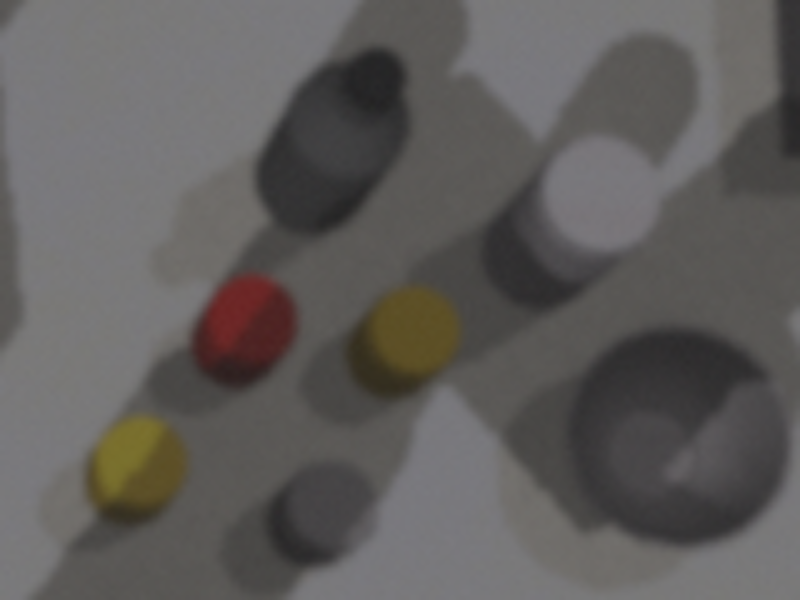

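View pics/sc1.png

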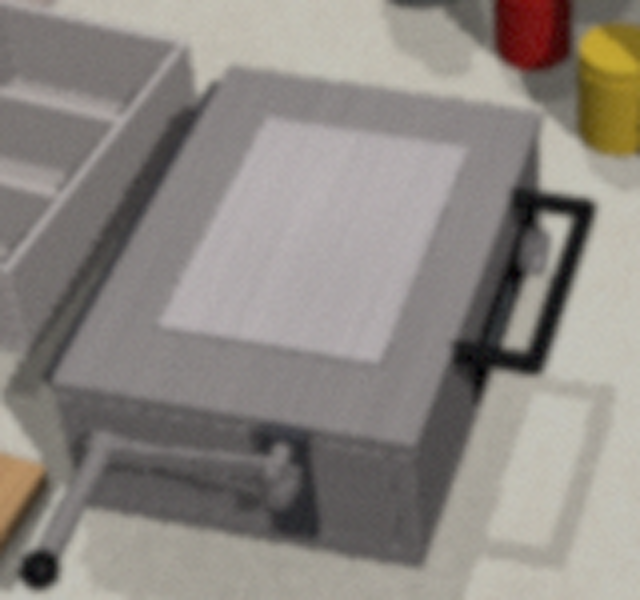

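View pics/sk1.png

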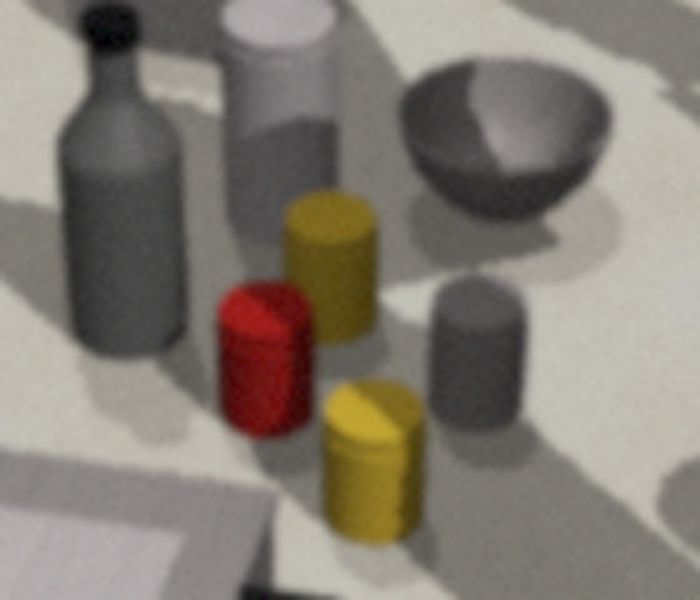

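```bash
cat > fit.py <<'E'
from h import *
from scipy.optimize import least_squares
t=r.get_image("top");s=r.get_image("side")
T=lambda u,v:np.array([180+u/5,140+v/5]);S=lambda u,v:np.array([170+u/4,200+v/4])
pts=[(95,130,107),(95,-130,107),(-97,130,107),(-97,-130,107),(-139,60,101),(-139,-60,101)]
mt=[T(238,130),T(700,90),T(265,475),T(735,437),T(391,540),T(617,517)]
ms=[S(60,385),S(230,68),S(415,445),S(540,113),S(541,365),S(590,207)]
def w(p,P):
    c,s_=np.cos(p[2]),np.sin(p[2]);return np.array([p[0]+c*P[0]-s_*P[1],p[1]+s_*P[0]+c*P[1],P[2]])
def f(p):return np.concatenate([np.concatenate([pj(t,w(p,P))-a,pj(s,w(p,P))-b]) for P,a,b in zip(pts,mt,ms)])
q=least_squares(f,[400,60,0],x_scale=[1,1,.01],loss="soft_l1")
print(q.x,np.degrees(q.x[2]));print(f(q.x).reshape(-1,4).round(1))
# canister: top centre z=70
print("can top",bp(t,340+330/5,140+500/5,70),bp(s,250+479/5,130+302/5,70))
print("can btm side",bp(s,250+476/5,130+428/5,0), "-> front lower edge")
p=q.x
for n,P in dict(handle=(-139,0,101),knob_locked=(8,196,152),center=(0,0,0)).items():print(n,w(p,P).round(1))
E
python3 fit.py
```

```text
[6.20668157e+02 8.29911066e+01 1.05693916e-01] 6.055815332561011
[[-1.9  1.  -2.4 -1.8]
 [-0.   0.4 -0.2 -1.7]
 [-2.2  0.7  0.5 -0.6]
 [ 0.1 -0.8  1.  -1.3]
 [ 0.   1.  -1.4 -0.6]
 [-0.7  1.3 -0.6 -0.1]]
can top [ 509.09314567 -276.00006627   70.        ] [ 504.74187999 -271.92973879   70.        ]
can btm side [ 4.98484150e+02 -2.54359271e+02 -1.13686838e-13] -> front lower edge
handle [482.4  68.3 101. ]
knob_locked [607.9 278.7 152. ]
center [620.7  83.    0. ]
```

The canister candidates in the top image are the grey one at (404,243), red at (389,205), and yellow at (368,233) and (422,207). Only the plain grey one, at side (345,200), is steel of the right size. The crop shows it with a narrower lid and the others are coloured. I'll turn the tool to the chest's yaw first.

```bash
python3 -m creep '-1 0 0 0 0 0 0.42;-1 0 0 0 0 0 0.42;-1 0 0 0 0 0 0.42;-1 0 0 0 0 0 0.42;-1 0 0 0 0 0 0.42;-1 0 0 0 0 0 0.42;-1 0 0 0 0 0 0.42;-1 0 0 0 0 0 0.42;-1 0 0 0 0 0 0.42;-1 0 0 0 0 0 0.42;-1 0 0 0 0 0 0.42;-1 0 0 0 0 0 0.42' 20; python3 -m creep '-1 0 0 0 0 0 0.42;-1 0 0 0 0 0 0.42;-0.27 0 0 0 0 0 0.42;0 0 0 0 0 0 0.42'
cat > go.py <<'E'
import sys
from h import *
st=r.read_state();R=st["tool_rot"];
def go(target):
    print("tool shift/40:",(R.T@(np.array(target)-st["ee_pos"])/40).round(2),"yaw z",np.degrees(np.arctan2(R[1,2],R[0,2])).round(2),"F",st["wrist_force"].round(2),"g",st["grip_width"].round(1),"t",st["time_s"],st["joint_pos"].round(1))
if __name__=="__main__":go([float(a) for a in sys.argv[1:4]])
E
python3 go.py 482.4 68.3 182
```

```text
time_s: 1.3
ee_pos: [229.7, -499.7, 197.9]
tool_rot: [[-0.0, -0.088, -0.996], [0.0, -0.996, 0.088], [-1.0, -0.0, 0.0]]
wrist_force: [-0.3, -0.1, 0.1]
grip_width: 36.1
time_s: 1.63
ee_pos: [229.7, -499.7, 197.9]
tool_rot: [[-0.0, 0.104, -0.995], [0.0, -0.995, -0.104], [-1.0, -0.0, 0.0]]
wrist_force: [-0.4, 0.1, -0.1]
grip_width: 35.3Traceback (most recent call last):
  File "go.py", line 6, in <module>
    if __name__=="__main__":go([float(a) for a in sys.argv[1:4]])
                            ~~^^^^^^^^^^^^^^^^^^^^^^^^^^^^^^^^^^^
  File "go.py", line 5, in go
    print("tool shift/40:",(R.T@(np.array(target)-st["ee_pos"])/40).round(2),"yaw z",np.degrees(np.arctan2(R[1,2],R[0,2])).round(2),"F",st["wrist_force"].round(2),"g",st["grip_width"].round(1),"t",st["time_s"],st["joint_pos"].round(1))
                                                                                                                                                                       ^^^^^^^^^^^^^^^^^^^^^^
AttributeError: 'float' object has no attribute 'round'
```

```bash
sed -i 's/st\["grip_width"\].round(1)/round(float(st["grip_width"]),1)/' go.py; python3 go.py 482.4 68.3 182
python3 - <<'E'
from h import *
for n,box in(("top",(250,236,312,252)),("side",(280,245,320,295))):
    d=r.get_image(n);g=d["color"].max(2);x0,y0,x1,y1=box;c=g[y0:y1,x0:x1]
    print(n);crop(d,x0-5,y0-5,x1+5,y1+5,10,"hd_"+n)
E
```

```text
tool shift/40: [  0.4  -13.46  -7.76] yaw z -174.01 F [-0.35  0.09 -0.13] g 35.3 t 1.6333 [-49.   14.6   6.2  -0.  -81.6  55. ]
top
side
```

View pics/hd_top.png

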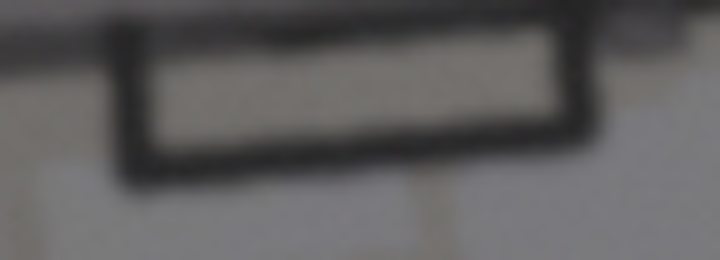

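View pics/hd_side.png

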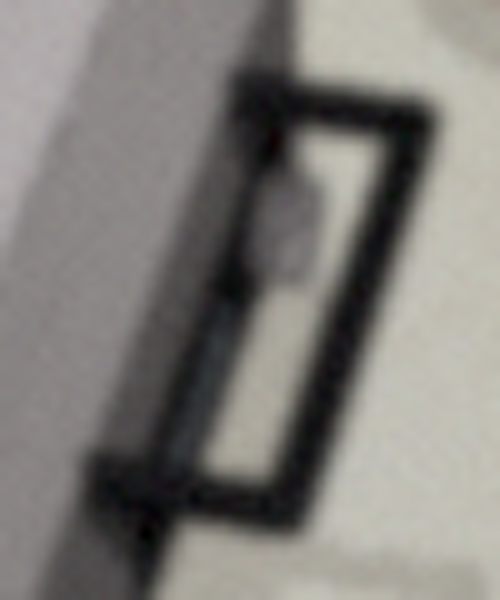

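Run:
```python
from h import *
t=r.get_image("top");s=r.get_image("side")
a=bp(t,259-.45,247.8-.45,101);b=bp(t,302.8-.45,244.2-.45,101)
c=bp(s,303.7-.45,291-.45,101);d=bp(s,316.2-.45,251-.45,101)
for A,B in((a,b),(c,d)):
    print(A.round(1),B.round(1),((A+B)/2).round(1),np.linalg.norm(A-B).round(1),np.degrees(np.arctan2(-(A-B)[0],(A-B)[1])).round(2))
```

```text
[480.6 127.3 101. ] [491.4   9.7 101. ] [486.   68.5 101. ] 118.1 5.28
[477.3 128.2 101. ] [492.5   6.  101. ] [484.9  67.1 101. ] 123.2 7.06
```

```bash
python3 -m creep '0 0 0 0 -0.84 -0.49 0.42;0 0 0 0 -0.84 -0.49 0.42;0 0 0 0 -0.84 -0.49 0.42;0 0 0 0 -0.84 -0.49 0.42;0 0 0 0 -0.84 -0.49 0.42;0 0 0 0 -0.84 -0.49 0.42;0 0 0 0 -0.84 -0.49 0.42;0 0 0 0 -0.84 -0.49 0.42;0 0 0 0 -0.84 -0.49 0.42;0 0 0 0 -0.84 -0.49 0.42;0 0 0 0 -0.84 -0.49 0.42;0 0 0 0 -0.84 -0.49 0.42'; python3 -m creep '0 0 0 0 -0.84 -0.49 0.42;0 0 0 0 -0.84 -0.49 0.42;0 0 0 0 -0.84 -0.49 0.42;0 0 0 0 -0.84 -0.49 0.42;0 0 0 0 0 0 0.42;0 0 0 0 0 0 0.42'; python3 go.py 485 68 140;python3 - <<'E'
from h import *
t=r.get_image("top");s=r.get_image("side")
crop(t,180,140,340,260,5,"a1");crop(s,170,160,350,310,4,"a2")
E
```

```text
time_s: 2.83
ee_pos: [421.6, -72.1, 198.4]
tool_rot: [[0.001, 0.104, -0.995], [0.0, -0.995, -0.104], [-1.0, -0.0, -0.001]]
wrist_force: [0.8, -0.0, -0.3]
grip_width: 35.9
time_s: 3.33
ee_pos: [485.3, 69.5, 197.3]
tool_rot: [[-0.001, 0.107, -0.994], [-0.0, -0.994, -0.107], [-1.0, 0.0, 0.001]]
wrist_force: [0.0, -0.4, -0.5]
grip_width: 35.6
tool shift/40: [1.43 0.04 0.01] yaw z -173.86 F [ 0.03 -0.42 -0.54] g 35.6 t 3.3333 [ 26.5   7.9  -2.4  -0.  -79.8 -20.4]
```

View pics/a2.png

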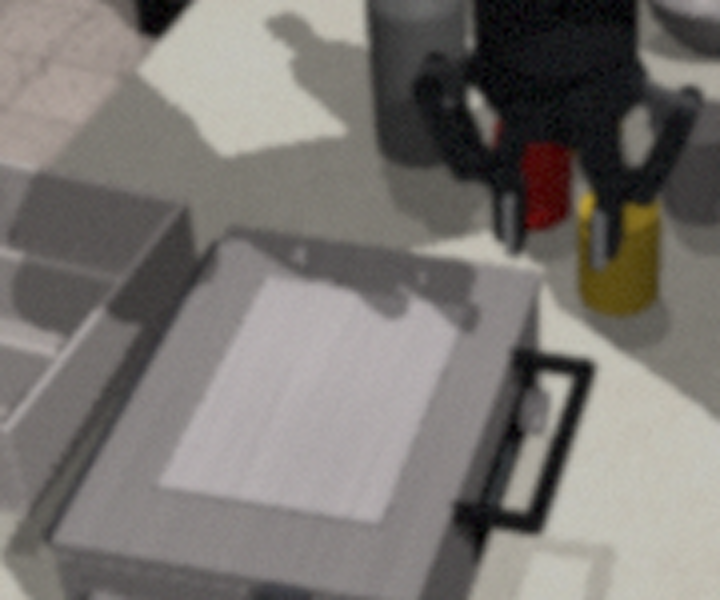

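```bash
python3 -m creep '0 0 0 0.5 0.03 0 0.42;0 0 0 0.5 0 0 0.42;0 0 0 0.5 0 0 0.42;0 0 0 0.5 0 0 0.42;0 0 0 0.3 0 0 0.42;0 0 0 0.3 0 0 0.42;0 0 0 0.28 0 0 0.42;0 0 0 0 0 0 0.42'
python3 - <<'E'
from h import *
t=r.get_image("top");s=r.get_image("side")
crop(t,220,200,320,280,7,"b1");crop(s,220,200,340,310,6,"b2")
E
```

```text
time_s: 4.1
ee_pos: [483.3, 65.0, 81.0]
tool_rot: [[-0.004, 0.103, -0.995], [-0.001, -0.995, -0.103], [-1.0, 0.001, 0.004]]
wrist_force: [-0.4, 0.3, 0.7]
grip_width: 36.0
```

View pics/b2.png

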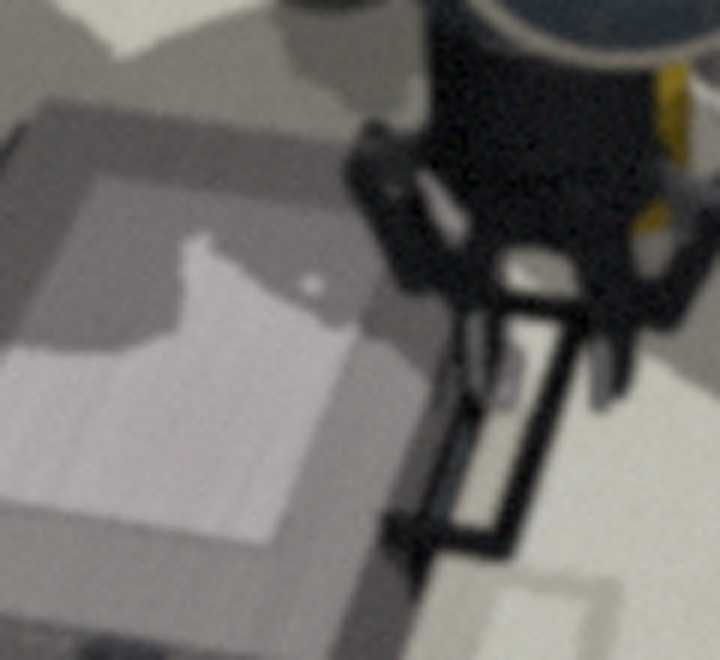

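Run:
```python
from h import *
s=r.get_image("side")
f=lambda P:((pj(s,P)-[220,200]+.5)*6).round()
print(f((483,65,82)),f((485,68,101)),f((503,67,82)),f((463,63,82)))
```

```text
[549. 456.] [540. 423.] [495. 447.] [603. 466.]
```

View pics/b1.png

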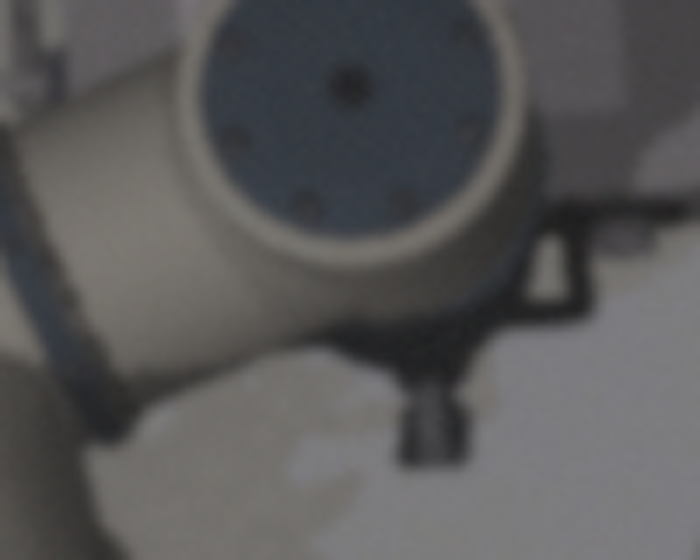

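```bash
python3 -m creep '0 0 0 0 0 0 0.25;0 0 0 0 0 0 0.2;0 0 0 0 0 0 0.15;0 0 0 0 0 0 0.1;0 0 0 0 0 0 0;0 0 0 0 0 0 0' 20
python3 - <<'E'
from h import *
s=r.get_image("side");crop(s,220,200,340,310,6,"b3")
print(r.read_state()["wrist_force"],r.read_state()["wrist_torque"],r.read_state()["ee_pos"])
E
```

```text
time_s: 4.75
ee_pos: [485.3, 66.7, 82.9]
tool_rot: [[0.0, 0.105, -0.994], [0.0, -0.994, -0.105], [-1.0, -0.0, -0.0]]
wrist_force: [-0.6, -0.4, 0.0]
grip_width: -0.3
[ 0.31551333 -0.39348183  0.20295152] [0.00807559 0.00231331 0.02484956] [485.18105507  66.71651468  82.79699981]
```

View pics/b3.png

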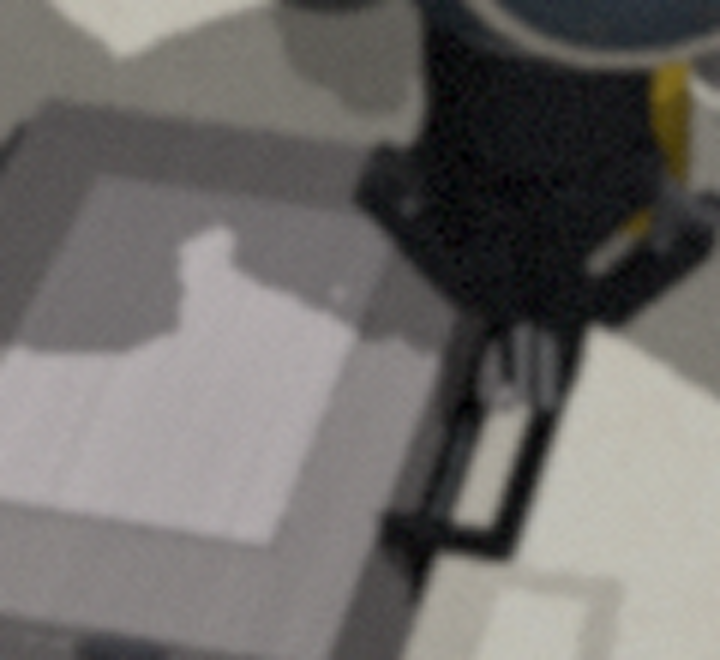

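Run:
```python
from h import *
t=r.get_image("top");s=r.get_image("side");crop(t,220,200,320,280,7,"c1")
cv2.imwrite("pics/c_s.png",s["color"])
for z in(80,90,100,110,120,130):
    print(z,bp(s,220+520/6,200+405/6,z).round(0), bp(t,281.4,265.9,z).round(0))
print(pj(t,(485,67,82)))
```

```text
80 [501.  43.  80.] [433.  66.  80.]
90 [497.  52.  90.] [432.  66.  90.]
100 [494.  62. 100.] [431.  65. 100.]
110 [490.  71. 110.] [430.  65. 110.]
120 [487.  81. 120.] [429.  64. 120.]
130 [483.  90. 130.] [428.  64. 130.]
[281.37963548 246.90838962]
```

View pics/c1.png

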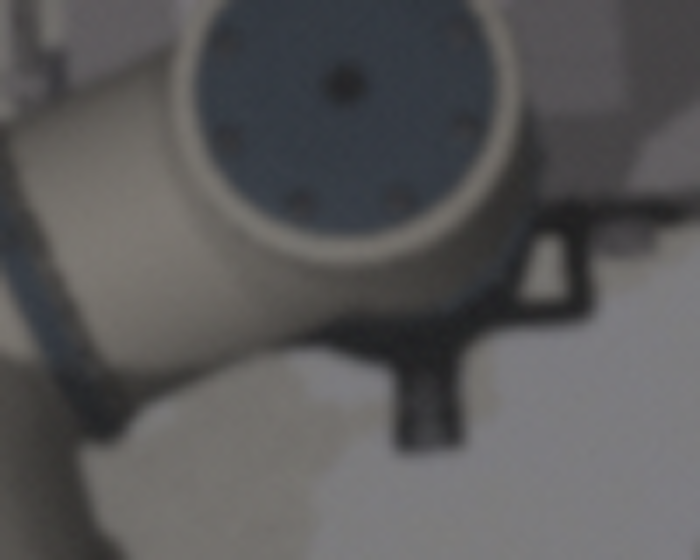

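View pics/c_s.png

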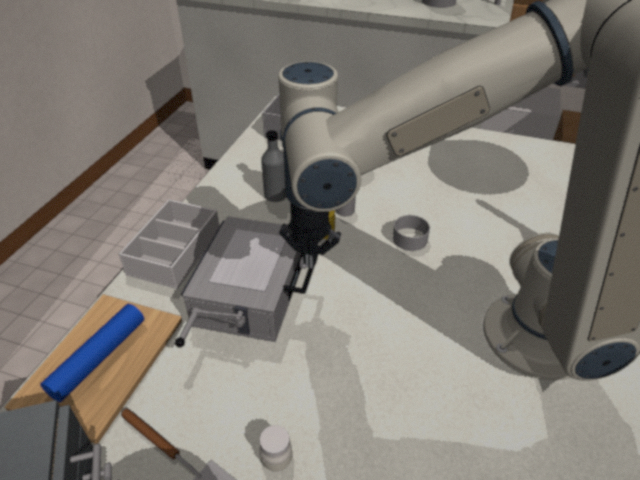

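Run:
```python
from h import *
s=r.get_image("side");t=r.get_image("top")
for z in(198,205,210,220,230):print(z,bp(s,170+557/4,160+258/4,z).round(0))
print(pj(s,(485.3,69.5,197.3)))
crop(s,255,180,345,270,8,"c2"); 
x=cv2.imread("pics/top0.png")
```

```text
198 [496.  35. 198.]
205 [494.  43. 205.]
210 [492.  49. 210.]
220 [487.  60. 220.]
230 [483.  71. 230.]
[308.73124216 236.35432588]
```

View pics/c2.png

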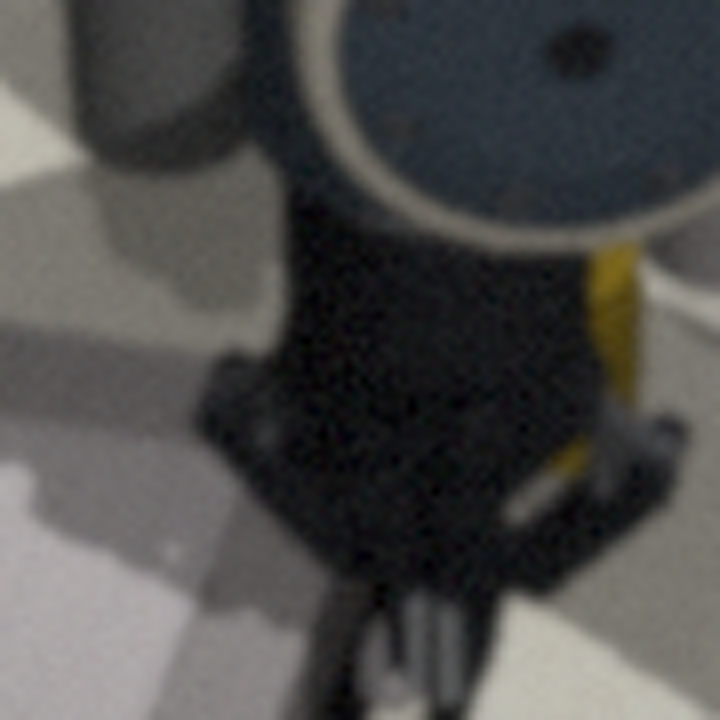

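View pics/a1.png

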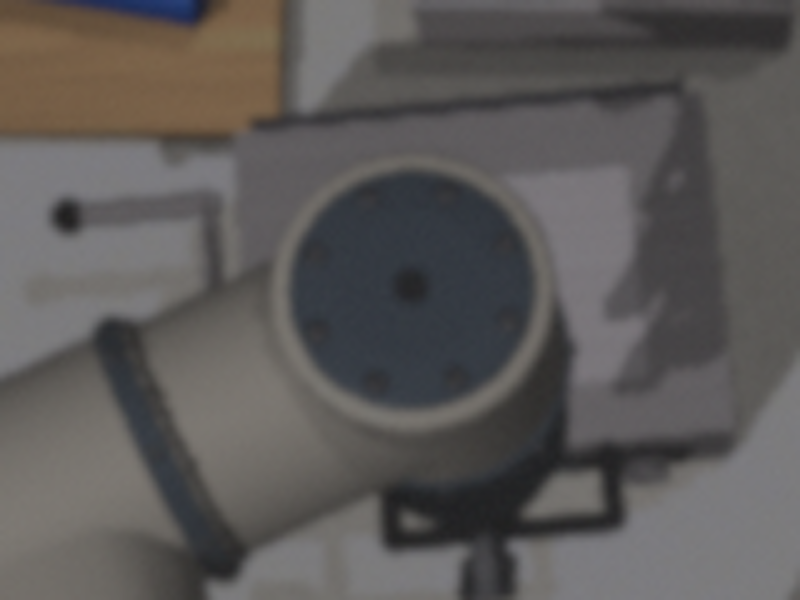

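The fingers shut on nothing. In the side view their tips sit at crop (520,405), above the bar, so they're about 25 mm higher than the reported TCP. I'll open and feel my way lower.

```bash
python3 -m creep '0 0 0 0 0 0 0.42;0 0 0 0 0 0 0.42;0 0 0 0 0 0 0.42;0 0 0 0.12 0 0 0.42;0 0 0 0.12 0 0 0.42;0 0 0 0 0 0 0.42'; python3 -m creep '0 0 0 0.12 0 0 0.42;0 0 0 0.12 0 0 0.42;0 0 0 0 0 0 0.42'
python3 - <<'E'
from h import *
s=r.get_image("side");crop(s,220,200,340,310,6,"d1")
E
```

```text
time_s: 5.5
ee_pos: [484.2, 66.4, 71.8]
tool_rot: [[-0.002, 0.105, -0.994], [-0.0, -0.994, -0.105], [-1.0, 0.0, 0.002]]
wrist_force: [-0.5, 0.4, -0.2]
grip_width: 35.6
time_s: 5.75
ee_pos: [484.4, 66.4, 62.3]
tool_rot: [[-0.002, 0.105, -0.994], [-0.001, -0.994, -0.105], [-1.0, 0.0, 0.002]]
wrist_force: [-1.1, 0.3, 0.2]
grip_width: 36.1
```

View pics/d1.png

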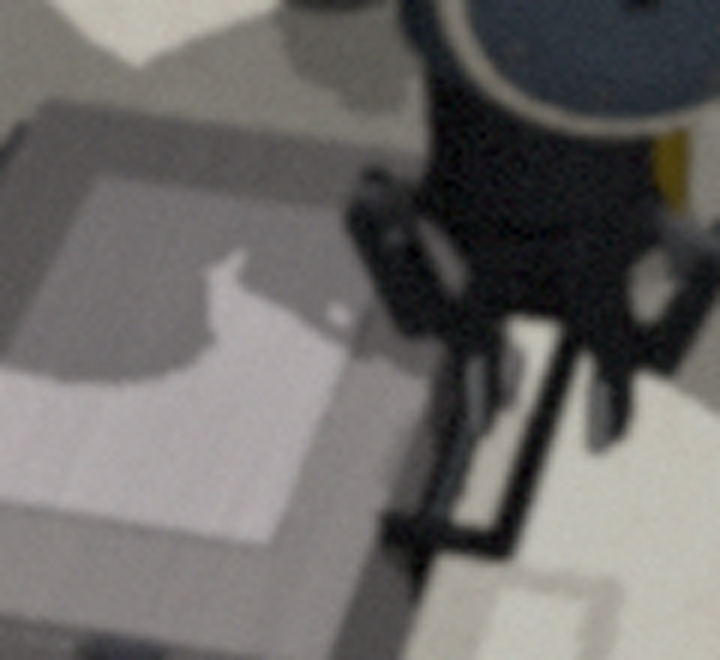

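```bash
python3 -m creep '0 0 0 0 0 0 0.25;0 0 0 0 0 0 0.2;0 0 0 0 0 0 0.15;0 0 0 0 0 0 0.1;0 0 0 0 0 0 0.1;0 0 0 0 0 0 0.1' 20
python3 - <<'E'
from h import *
s=r.get_image("side");crop(s,220,200,340,310,6,"d2");print(r.read_state()["wrist_force"])
E
```

```text
time_s: 6.3
ee_pos: [485.1, 66.7, 63.8]
tool_rot: [[-0.0, 0.105, -0.994], [0.0, -0.994, -0.105], [-1.0, -0.0, 0.0]]
wrist_force: [-2.3, 0.8, 3.9]
grip_width: 10.8
[-2.70503803 -0.13099669  3.44509196]
```

View pics/d2.png

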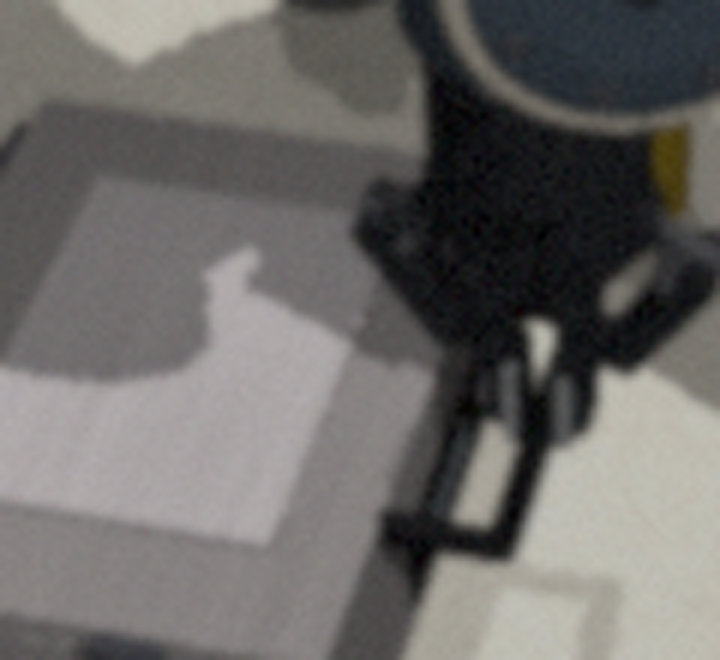

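The fingers now hold the bar, but only at the tips (width 10.8 mm, upward force 3.4 N). I'll reopen and go 14 mm deeper.

```bash
python3 -m creep '0 0 0 0 0 0 0.42;0 0 0 0 0 0 0.42;0 0 0 0 0 0 0.42;0 0 0 0.12 0 -0.03 0.42;0 0 0 0.12 0 0 0.42;0 0 0 0.1 0 0 0.42;0 0 0 0 0 0 0.42' ; python3 -m creep '0 0 0 0 0 0 0.25;0 0 0 0 0 0 0.2;0 0 0 0 0 0 0.15;0 0 0 0 0 0 0.1;0 0 0 0 0 0 0.1;0 0 0 0 0 0 0.1' 20
python3 - <<'E'
from h import *
s=r.get_image("side");crop(s,220,200,340,310,6,"d3");print(r.read_state()["wrist_force"])
E
```

```text
time_s: 6.93
ee_pos: [485.5, 66.5, 48.6]
tool_rot: [[-0.002, 0.105, -0.994], [-0.001, -0.994, -0.105], [-1.0, 0.0, 0.002]]
wrist_force: [0.2, 1.3, -0.6]
grip_width: 36.1
time_s: 7.43
ee_pos: [485.0, 66.5, 49.9]
tool_rot: [[-0.002, 0.105, -0.994], [-0.0, -0.994, -0.105], [-1.0, 0.0, 0.002]]
wrist_force: [-4.9, 0.7, 3.1]
grip_width: 11.3
[-5.3837413   0.16179363  3.18206415]
```

View pics/d3.png

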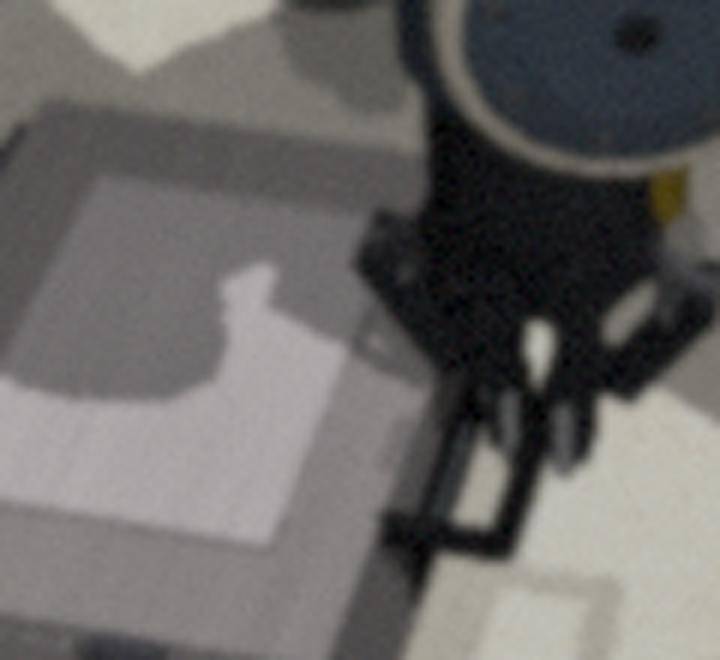

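```bash
python3 -m creep '0 0 0 -0.03 0 0.05 0.1;0 0 0 0 0 0 0.1;0 0 0 0 0 0 0.1'
python3 - <<'E'
import numpy as np
th=np.arange(0,1.61,.1);x=234*(1-np.cos(th))+6*np.sin(th);z=234*np.sin(th)-6*(1-np.cos(th))
for i in range(1,len(th)): print(th[i].round(2),"toolx",(-(z[i]-z[i-1])/40).round(3),"toolz",(-(x[i]-x[i-1])/40).round(3),"cum up",z[i].round(1),"fwd",x[i].round(1))
E
```

```text
time_s: 7.73
ee_pos: [485.2, 66.6, 51.6]
tool_rot: [[0.002, 0.105, -0.994], [0.0, -0.994, -0.105], [-1.0, 0.0, -0.002]]
wrist_force: [2.5, -1.1, -0.6]
grip_width: 11.4
0.1 toolx -0.583 toolz -0.044 cum up 23.3 fwd 1.8
0.2 toolx -0.576 toolz -0.102 cum up 46.4 fwd 5.9
0.3 toolx -0.563 toolz -0.159 cum up 68.9 fwd 12.2
0.4 toolx -0.544 toolz -0.215 cum up 90.7 fwd 20.8
0.5 toolx -0.52 toolz -0.268 cum up 111.5 fwd 31.5
0.6 toolx -0.491 toolz -0.318 cum up 131.1 fwd 44.3
0.7 toolx -0.456 toolz -0.366 cum up 149.3 fwd 58.9
0.8 toolx -0.418 toolz -0.41 cum up 166.0 fwd 75.3
0.9 toolx -0.375 toolz -0.449 cum up 181.0 fwd 93.2
1.0 toolx -0.328 toolz -0.484 cum up 194.1 fwd 112.6
1.1 toolx -0.278 toolz -0.515 cum up 205.3 fwd 133.2
1.2 toolx -0.225 toolz -0.54 cum up 214.3 fwd 154.8
1.3 toolx -0.17 toolz -0.56 cum up 221.1 fwd 177.2
1.4 toolx -0.113 toolz -0.574 cum up 225.6 fwd 200.1
1.5 toolx -0.056 toolz -0.582 cum up 227.8 fwd 223.4
1.6 toolx 0.003 toolz -0.585 cum up 227.7 fwd 246.8
```

```bash
python3 -m creep '0 0 0 -0.29 0 -0.01 0.1;0 0 0 -0.29 0 -0.03 0.1;0 0 0 -0.29 0 -0.05 0.1;0 0 0 -0.29 0 -0.06 0.1;0 0 0 -0.28 0 -0.08 0.1;0 0 0 -0.28 0 -0.08 0.1;0 0 0 0 0 0 0.1'
python3 - <<'E'
from h import *
st=r.read_state();print(st["wrist_force"],st["wrist_torque"],st["ee_pos"])
s=r.get_image("side");cv2.imwrite("pics/e1.png",s["color"])
E
```

```text
time_s: 8.32
ee_pos: [497.7, 67.9, 121.6]
tool_rot: [[0.002, 0.105, -0.994], [0.0, -0.994, -0.105], [-1.0, -0.0, -0.002]]
wrist_force: [0.5, -2.0, -1.6]
grip_width: 11.1
[ 0.47718856 -1.99167423 -1.61495279] [-0.5357796  -0.24715869  0.06093808] [497.71735921  67.94674938 121.56097591]
```

View pics/e1.png

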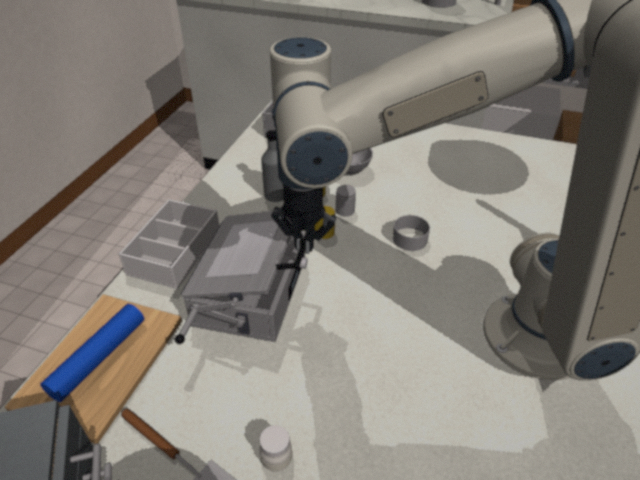

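```bash
python3 -m creep '0 0 0 -0.27 0 -0.1 0.1;0 0 0 -0.27 0 -0.11 0.1;0 0 0 -0.26 0 -0.13 0.1;0 0 0 -0.26 0 -0.14 0.1;0 0 0 -0.25 0 -0.16 0.1;0 0 0 -0.24 0 -0.16 0.1;0 0 0 -0.23 0 -0.18 0.1;0 0 0 -0.23 0 -0.18 0.1;0 0 0 -0.21 0 -0.2 0.1;0 0 0 -0.21 0 -0.21 0.1;0 0 0 0 0 0 0.1'
python3 - <<'E'
from h import *
st=r.read_state();print(st["wrist_force"],st["wrist_torque"],st["ee_pos"],st["joint_pos"])
E
```

```text
time_s: 9.28
ee_pos: [557.8, 74.3, 218.1]
tool_rot: [[-0.003, 0.105, -0.994], [-0.001, -0.994, -0.105], [-1.0, 0.0, 0.003]]
wrist_force: [-11.1, -0.1, 9.4]
grip_width: 11.3
[-11.05997921  -0.12783986   9.35442142] [-0.00847984  3.64537249  0.02764959] [557.77578187  74.26618561 218.14414055] [ 2.34831581e+01  1.59691740e+01  1.09356678e+01 -3.67949212e-02
 -8.51589143e+01 -1.74281729e+01]
```

```bash
python3 -m creep '0 0 0 -0.03 0 0.03 0.1;0 0 0 -0.03 0 0.03 0.1;0 0 0 0 0 0 0.1'
python3 - <<'E'
from h import *
st=r.read_state();print(st["wrist_force"],st["wrist_torque"],st["ee_pos"],st["joint_pos"])
s=r.get_image("side");cv2.imwrite("pics/e2.png",s["color"])
E
```

```text
time_s: 9.53
ee_pos: [557.3, 74.3, 217.9]
tool_rot: [[-0.0, 0.105, -0.994], [-0.0, -0.994, -0.105], [-1.0, 0.0, 0.0]]
wrist_force: [6.0, -1.0, -7.2]
grip_width: 11.1
[ 5.98745043 -1.00949506 -7.21126789] [-0.60383234 -1.82786556  0.00595485] [557.30588687  74.28657022 217.86036998] [ 2.35350011e+01  1.57636317e+01  1.06005645e+01  4.39908067e-03
 -8.48402217e+01 -1.75205113e+01]
```

View pics/e2.png

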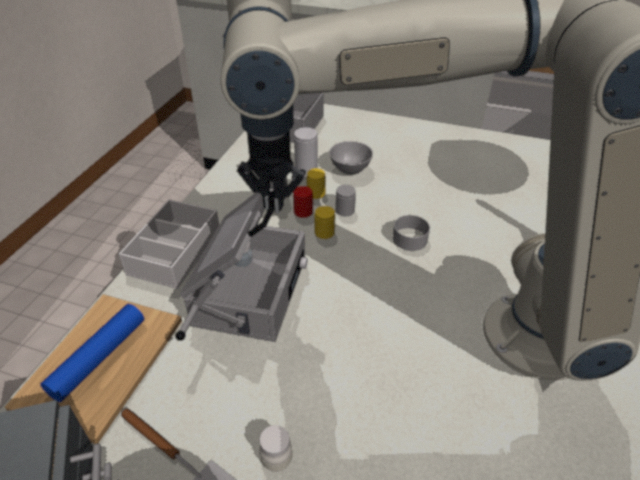

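```bash
python3 -m creep '0 0 0 0.02 0 -0.02 0.1;0 0 0 -0.2 0 -0.22 0.1;0 0 0 -0.19 0 -0.22 0.1;0 0 0 -0.17 0 -0.24 0.1;0 0 0 -0.16 0 -0.24 0.1;0 0 0 0 0 0 0.1'
python3 - <<'E'
from h import *
st=r.read_state();print(st["wrist_force"],st["wrist_torque"],st["ee_pos"],st["joint_pos"])
E
```

```text
time_s: 10.08
ee_pos: [594.7, 78.2, 247.8]
tool_rot: [[-0.0, 0.105, -0.994], [-0.0, -0.994, -0.105], [-1.0, 0.0, 0.0]]
wrist_force: [-2.4, -0.9, 1.7]
grip_width: 10.9
[-2.39037552 -0.93580723  1.73498278] [-0.21660198  0.74000815  0.0467716 ] [594.73546488  78.17935476 247.84575173] [ 2.24134533e+01  2.01123602e+01  2.09789923e+01  1.32980925e-02
 -9.08937012e+01 -1.63826917e+01]
```

```bash
python3 -m creep '0 0 0 -0.14 0 -0.25 0.1;0 0 0 -0.14 0 -0.26 0.1;0 0 0 -0.12 0 -0.26 0.1;0 0 0 -0.11 0 -0.27 0.1;0 0 0 0 0 0 0.1'
python3 - <<'E'
from h import *
st=r.read_state();print(st["wrist_force"],st["wrist_torque"],st["ee_pos"],st["joint_pos"])
E
```

```text
time_s: 10.5
ee_pos: [636.4, 82.6, 269.3]
tool_rot: [[0.002, 0.105, -0.994], [-0.0, -0.994, -0.105], [-1.0, 0.0, -0.002]]
wrist_force: [-1.1, -0.1, 4.8]
grip_width: 11.5
[-1.09345778 -0.11571328  4.81671968] [-0.10731828  0.82640577  0.06441084] [636.44859297  82.59806565 269.27612872] [ 2.13470968e+01  2.54817240e+01  3.21141629e+01  5.06005654e-02
 -9.65264646e+01 -1.53029375e+01]
```

```bash
python3 -m creep '0 0 0 -0.07 0 -0.14 0.1;0 0 0 -0.05 0 -0.14 0.1;0 0 0 0 0 0 0.1'; python3 -m creep '0 0 0 -0.02 0 -0.08 0.1;0 0 0 0 0 0 0.1';python3 -m creep '0 0 0 -0.02 0 -0.08 0.1;0 0 0 0 0 0 0.1'
```

```text
time_s: 10.75
ee_pos: [646.8, 83.7, 273.0]
tool_rot: [[0.0, 0.105, -0.994], [-0.0, -0.994, -0.105], [-1.0, 0.0, -0.0]]
wrist_force: [-0.2, -1.0, 3.0]
grip_width: 11.1
time_s: 10.92
ee_pos: [649.8, 84.0, 273.9]
tool_rot: [[0.0, 0.105, -0.994], [-0.0, -0.994, -0.105], [-1.0, 0.0, -0.0]]
wrist_force: [-2.5, -0.9, 3.8]
grip_width: 10.8
time_s: 11.08
ee_pos: [653.1, 84.4, 274.8]
tool_rot: [[0.0, 0.105, -0.994], [-0.0, -0.994, -0.105], [-1.0, 0.0, -0.0]]
wrist_force: [-3.2, -0.8, 3.6]
grip_width: 11.0
```

```bash
for i in 1 2 ; do :; done; python3 -m creep '0 0 0 -0.03 0 -0.05 0.1;0 0 0 0 0 0 0.1';python3 -m creep '0 0 0 -0.01 0 -0.06 0.1;0 0 0 0 0 0 0.1';python3 -m creep '0 0 0 0 0 0 0.1'
```

```text
time_s: 11.25
ee_pos: [655.1, 84.6, 275.5]
tool_rot: [[-0.0, 0.105, -0.994], [-0.0, -0.994, -0.105], [-1.0, 0.0, 0.0]]
wrist_force: [-2.3, -1.4, 1.7]
grip_width: 10.9
time_s: 11.42
ee_pos: [657.7, 84.9, 276.0]
tool_rot: [[0.0, 0.105, -0.994], [-0.0, -0.994, -0.105], [-1.0, 0.0, -0.0]]
wrist_force: [-3.5, -0.4, 3.3]
grip_width: 11.5
time_s: 11.5
ee_pos: [657.7, 84.9, 276.0]
tool_rot: [[0.0, 0.105, -0.994], [0.0, -0.994, -0.105], [-1.0, 0.0, -0.0]]
wrist_force: [-2.7, -0.8, 2.7]
grip_width: 11.0
```

```bash
python3 - <<'E'
from h import *
s=r.get_image("side");crop(s,160,130,320,350,3,"f1");
E
python3 -m creep '0 0 0 -0.02 0 -0.05 0.1;0 0 0 0 0 0 0.1';python3 -m creep '0 0 0 -0.01 0 -0.05 0.1;0 0 0 0 0 0 0.1'
```

```text
time_s: 11.72
ee_pos: [659.5, 85.1, 276.5]
tool_rot: [[-0.001, 0.105, -0.994], [-0.0, -0.994, -0.105], [-1.0, 0.0, 0.001]]
wrist_force: [-2.4, -0.6, 1.6]
grip_width: 11.1
time_s: 11.88
ee_pos: [661.6, 85.3, 277.1]
tool_rot: [[-0.0, 0.105, -0.994], [-0.0, -0.994, -0.105], [-1.0, 0.0, 0.0]]
wrist_force: [-3.9, -1.1, 1.1]
grip_width: 11.0
```

View pics/f1.png

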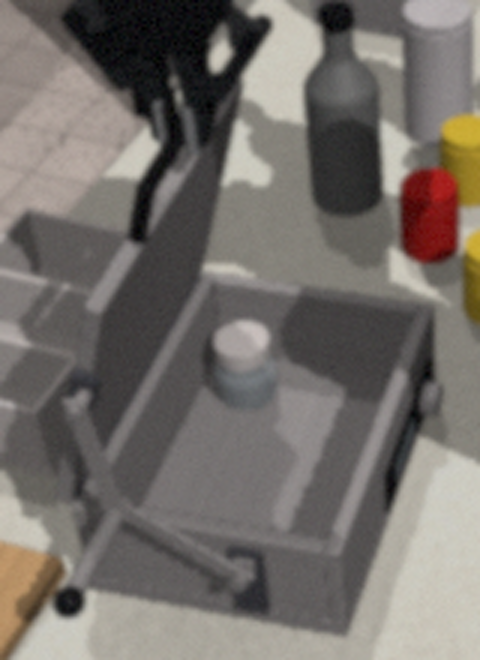

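```bash
python3 -m creep '0 0 0 -0.01 0 -0.05 0.1;0 0 0 0 0 0 0.1';python3 -m creep '0 0 0 -0.01 0 -0.05 0.1;0 0 0 0 0 0 0.1';python3 -m creep '0 0 0 -0.01 0 -0.05 0.1;0 0 0 0 0 0 0.1'
python3 - <<'E'
from h import *
s=r.get_image("side");crop(s,160,130,320,350,3,"f2");
E
```

```text
time_s: 12.05
ee_pos: [663.7, 85.5, 277.6]
tool_rot: [[0.0, 0.105, -0.994], [-0.0, -0.994, -0.105], [-1.0, 0.0, -0.0]]
wrist_force: [-1.1, 0.0, 2.5]
grip_width: 10.8
time_s: 12.22
ee_pos: [665.7, 85.7, 278.2]
tool_rot: [[0.001, 0.105, -0.994], [0.0, -0.994, -0.105], [-1.0, 0.0, -0.001]]
wrist_force: [-1.9, -0.7, 2.7]
grip_width: 11.3
time_s: 12.38
ee_pos: [667.7, 86.0, 278.5]
tool_rot: [[0.0, 0.105, -0.994], [0.0, -0.994, -0.105], [-1.0, -0.0, -0.0]]
wrist_force: [-1.3, -0.8, 2.4]
grip_width: 10.9
```

View pics/f2.png

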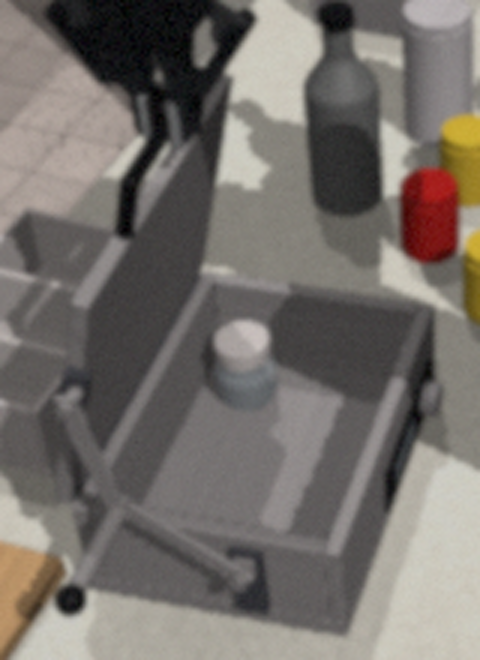

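```bash
python3 -m creep '0 0 0 -0.01 0 -0.05 0.1;0 0 0 0 0 0 0.1';python3 -m creep '0 0 0 -0.01 0 -0.05 0.1;0 0 0 0 0 0 0.1';python3 -m creep '0 0 0 -0.01 0 -0.05 0.1;0 0 0 0 0 0 0.1'; python3 -m creep '0 0 0 -0.01 0 -0.05 0.1;0 0 0 0 0 0 0.1';python3 -c "
from h import *
s=r.get_image('side');crop(s,160,180,260,350,5,'f3');print(r.read_state()['joint_pos'])"
```

```text
time_s: 12.6
ee_pos: [669.6, 86.2, 278.9]
tool_rot: [[0.0, 0.105, -0.994], [0.0, -0.994, -0.105], [-1.0, 0.0, -0.0]]
wrist_force: [-2.3, -0.5, 2.4]
grip_width: 10.9
time_s: 12.77
ee_pos: [671.6, 86.4, 279.2]
tool_rot: [[0.0, 0.105, -0.994], [0.0, -0.994, -0.105], [-1.0, -0.0, -0.0]]
wrist_force: [-1.7, -0.3, 2.9]
grip_width: 11.1
time_s: 12.93
ee_pos: [673.7, 86.6, 279.6]
tool_rot: [[0.0, 0.105, -0.994], [0.0, -0.994, -0.105], [-1.0, -0.0, -0.0]]
wrist_force: [-1.8, -0.7, 2.7]
grip_width: 10.9
time_s: 13.1
ee_pos: [675.6, 86.8, 279.9]
tool_rot: [[0.0, 0.105, -0.994], [0.0, -0.994, -0.105], [-1.0, -0.0, -0.0]]
wrist_force: [-1.1, -0.0, 2.5]
grip_width: 11.3
[ 2.04252582e+01  3.13780078e+01  4.32661298e+01  4.43827197e-03
 -1.01870271e+02 -1.43915345e+01]
```

View pics/f3.png

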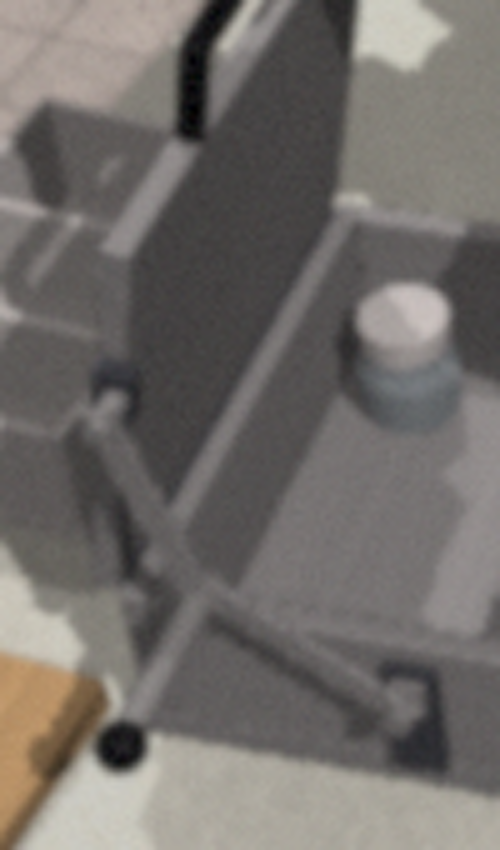

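```bash
python3 -m creep '0 0 0 -0.01 0 -0.05 0.1;0 0 0 0 0 0 0.1';python3 -m creep '0 0 0 -0.01 0 -0.05 0.1;0 0 0 0 0 0 0.1';python3 -m creep '0 0 0 0 0 -0.05 0.1;0 0 0 0 0 0 0.1'; python3 -c "
from h import *
s=r.get_image('side');crop(s,160,180,260,350,5,'f4')"
```

```text
time_s: 13.32
ee_pos: [677.5, 87.0, 280.3]
tool_rot: [[-0.0, 0.105, -0.994], [-0.0, -0.994, -0.105], [-1.0, 0.0, 0.0]]
wrist_force: [-1.0, -0.4, 0.9]
grip_width: 10.9
time_s: 13.48
ee_pos: [679.5, 87.2, 280.6]
tool_rot: [[-0.0, 0.105, -0.994], [-0.0, -0.994, -0.105], [-1.0, 0.0, 0.0]]
wrist_force: [-0.9, -0.1, 1.3]
grip_width: 11.1
time_s: 13.65
ee_pos: [681.6, 87.4, 281.0]
tool_rot: [[0.001, 0.105, -0.994], [0.0, -0.994, -0.105], [-1.0, 0.0, -0.001]]
wrist_force: [-2.0, -0.7, 2.5]
grip_width: 10.8
```

View pics/f4.png

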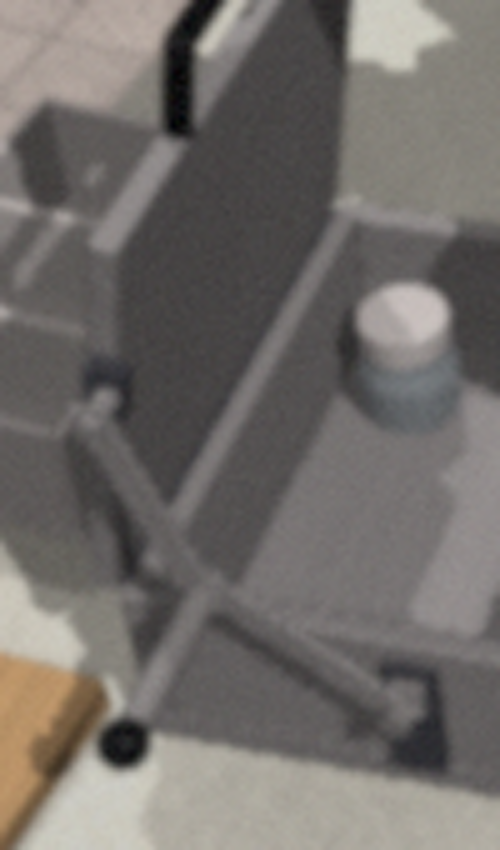

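```bash
python3 -m creep '0 0 0 -0.01 0 -0.05 0.1;0 0 0 0 0 0 0.1';python3 -m creep '0 0 0 0 0 -0.05 0.1;0 0 0 0 0 0 0.1';python3 -m creep '0 0 0 -0.01 0 -0.05 0.1;0 0 0 0 0 0 0.1'; python3 -c "
from h import *
s=r.get_image('side');crop(s,160,180,260,350,5,'f5')"
```

```text
time_s: 13.87
ee_pos: [683.6, 87.6, 281.4]
tool_rot: [[0.0, 0.105, -0.994], [0.0, -0.994, -0.105], [-1.0, -0.0, -0.0]]
wrist_force: [-1.6, -0.5, 4.0]
grip_width: 10.9
time_s: 14.03
ee_pos: [685.7, 87.9, 281.6]
tool_rot: [[0.001, 0.105, -0.994], [0.0, -0.994, -0.105], [-1.0, -0.0, -0.001]]
wrist_force: [-1.6, 0.5, 4.7]
grip_width: 11.2
time_s: 14.2
ee_pos: [687.6, 88.1, 281.8]
tool_rot: [[0.001, 0.105, -0.994], [0.0, -0.994, -0.105], [-1.0, 0.0, -0.001]]
wrist_force: [-1.6, 0.5, 5.0]
grip_width: 11.1
```

View pics/f5.png

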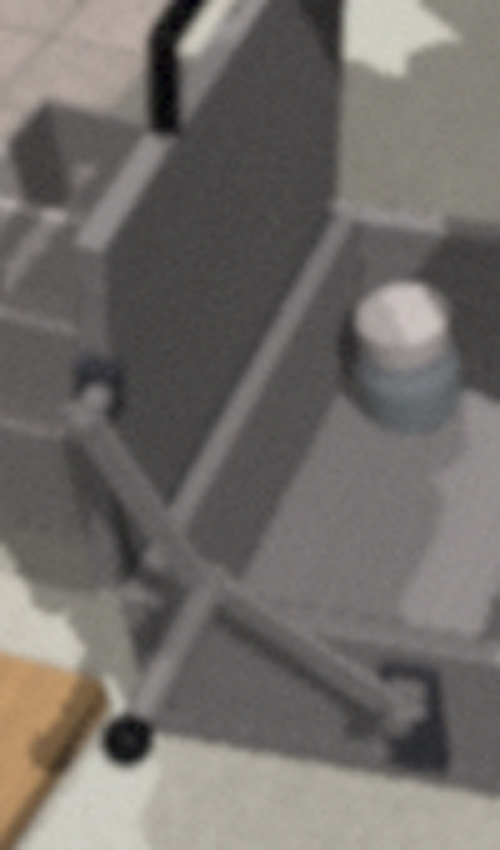

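```bash
python3 -m creep '0 0 0 -0.02 0 -0.04 0.1;0 0 0 0 0 0 0.1';python3 -m creep '0 0 0 0 0 -0.04 0.1;0 0 0 0 0 0 0.1';python3 -m creep '0 0 0 -0.01 0 -0.04 0.1;0 0 0 0 0 0 0.1'; python3 -m creep '0 0 0 0 0 -0.04 0.1;0 0 0 0 0 0 0.1';python3 -c "
from h import *
s=r.get_image('side');crop(s,160,180,260,350,5,'f6')"
```

```text
time_s: 14.42
ee_pos: [688.9, 88.2, 282.1]
tool_rot: [[-0.001, 0.105, -0.994], [-0.0, -0.994, -0.105], [-1.0, 0.0, 0.001]]
wrist_force: [-2.1, 0.2, 1.6]
grip_width: 11.4
time_s: 14.58
ee_pos: [690.7, 88.4, 282.2]
tool_rot: [[-0.0, 0.105, -0.994], [-0.0, -0.994, -0.105], [-1.0, -0.0, 0.0]]
wrist_force: [-1.2, -0.3, 2.4]
grip_width: 11.3
time_s: 14.75
ee_pos: [692.2, 88.6, 282.4]
tool_rot: [[-0.001, 0.105, -0.994], [-0.0, -0.994, -0.105], [-1.0, 0.0, 0.001]]
wrist_force: [-2.1, -1.2, 0.7]
grip_width: 11.2
time_s: 14.92
ee_pos: [693.8, 88.8, 282.5]
tool_rot: [[-0.0, 0.105, -0.994], [-0.0, -0.994, -0.105], [-1.0, -0.0, 0.0]]
wrist_force: [-1.7, -0.5, 0.8]
grip_width: 10.8
```

View pics/f6.png

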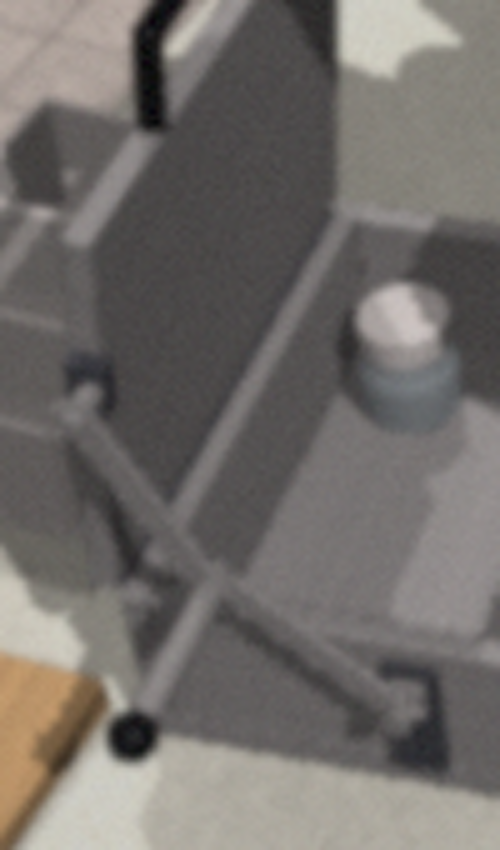

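```bash
python3 -m creep '0 0 0 0 0 -0.04 0.1;0 0 0 0 0 0 0.1';python3 -m creep '0 0 0 0 0 -0.04 0.1;0 0 0 0 0 0 0.1';python3 -m creep '0 0 0 0 0 -0.04 0.1;0 0 0 0 0 0 0.1'; python3 -c "
from h import *
s=r.get_image('side');crop(s,160,180,260,350,5,'f7');print(r.read_state()['wrist_force'])"
```

```text
time_s: 15.13
ee_pos: [695.4, 88.9, 282.8]
tool_rot: [[0.0, 0.105, -0.994], [0.0, -0.994, -0.105], [-1.0, -0.0, -0.0]]
wrist_force: [-1.0, -1.3, 0.2]
grip_width: 10.9
time_s: 15.3
ee_pos: [697.0, 89.0, 282.9]
tool_rot: [[0.0, 0.105, -0.994], [-0.0, -0.994, -0.105], [-1.0, 0.0, -0.0]]
wrist_force: [-1.3, 0.4, 1.9]
grip_width: 11.0
time_s: 15.47
ee_pos: [698.7, 89.3, 283.1]
tool_rot: [[0.001, 0.105, -0.994], [0.0, -0.994, -0.105], [-1.0, -0.0, -0.001]]
wrist_force: [-1.4, 0.1, 1.9]
grip_width: 11.0
[-1.46414827 -0.22434944  3.10251954]
```

View pics/f7.png

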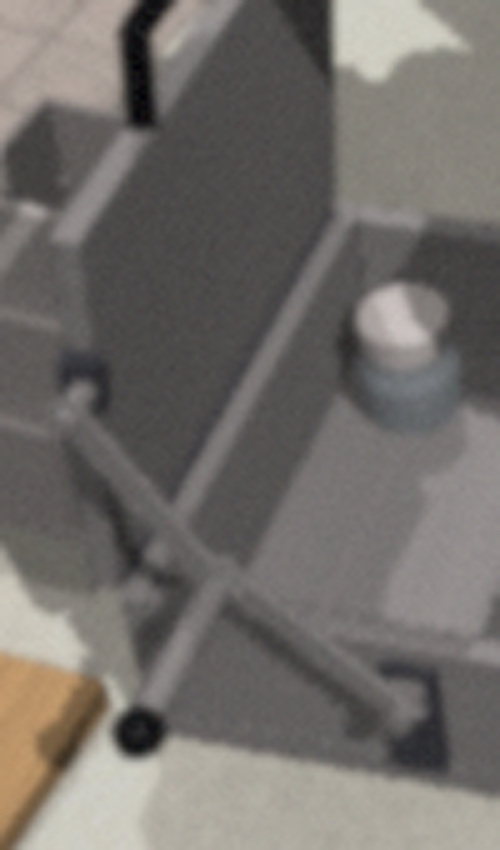

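Nearly straight. I'll keep to 1.2 mm steps and watch Fx.

```bash
python3 -m creep '0 0 0 0 0 -0.03 0.1;0 0 0 0 0 0 0.1';python3 -m creep '0 0 0 -0.01 0 -0.03 0.1;0 0 0 0 0 0 0.1';python3 -m creep '0 0 0 0 0 -0.03 0.1;0 0 0 0 0 0 0.1'; python3 -m creep '0 0 0 0 0 -0.03 0.1;0 0 0 0 0 0 0.1';python3 -c "
from h import *
s=r.get_image('side');crop(s,160,180,260,350,5,'f8');print(r.read_state()['wrist_force'])"
```

```text
time_s: 15.68
ee_pos: [699.8, 89.4, 283.2]
tool_rot: [[0.001, 0.105, -0.994], [0.0, -0.994, -0.105], [-1.0, -0.0, -0.001]]
wrist_force: [-1.7, -0.1, 4.8]
grip_width: 11.2
time_s: 15.85
ee_pos: [700.9, 89.5, 283.3]
tool_rot: [[0.0, 0.105, -0.994], [0.0, -0.994, -0.105], [-1.0, 0.0, -0.0]]
wrist_force: [-2.6, -0.1, 3.6]
grip_width: 10.9
time_s: 16.02
ee_pos: [702.2, 89.6, 283.3]
tool_rot: [[0.0, 0.105, -0.994], [0.0, -0.994, -0.105], [-1.0, -0.0, -0.0]]
wrist_force: [-1.7, 0.8, 4.0]
grip_width: 11.1
time_s: 16.18
ee_pos: [703.4, 89.7, 283.3]
tool_rot: [[0.0, 0.105, -0.994], [0.0, -0.994, -0.105], [-1.0, -0.0, -0.0]]
wrist_force: [-1.8, -0.4, 3.7]
grip_width: 11.2
[-2.21336902  0.77452068  3.63996557]
```

View pics/f8.png

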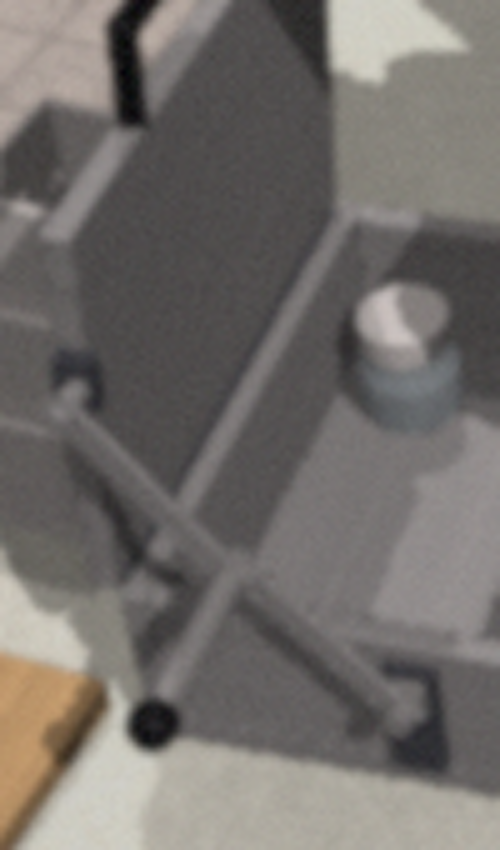

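```bash
python3 -m creep '0 0 0 0 0 -0.03 0.1;0 0 0 0 0 0 0.1';python3 -m creep '0 0 0 -0.01 0 -0.03 0.1;0 0 0 0 0 0 0.1';python3 -c "
from h import *
s=r.get_image('side');crop(s,160,180,260,350,5,'f9');print(r.read_state()['wrist_force'],r.read_state()['joint_pos'])"
```

```text
time_s: 16.4
ee_pos: [704.4, 89.8, 283.4]
tool_rot: [[0.0, 0.105, -0.994], [0.0, -0.994, -0.105], [-1.0, 0.0, -0.0]]
wrist_force: [-1.9, 1.3, 4.8]
grip_width: 11.1
time_s: 16.57
ee_pos: [705.3, 90.0, 283.5]
tool_rot: [[-0.001, 0.105, -0.994], [-0.0, -0.994, -0.105], [-1.0, 0.0, 0.001]]
wrist_force: [-4.2, -0.5, 4.9]
grip_width: 10.8
[-3.54544404  0.96691187  3.52976826] [ 1.98048145e+01  3.64819494e+01  5.27109667e+01 -1.00976103e-02
 -1.06280599e+02 -1.37679731e+01]
```

View pics/f9.png

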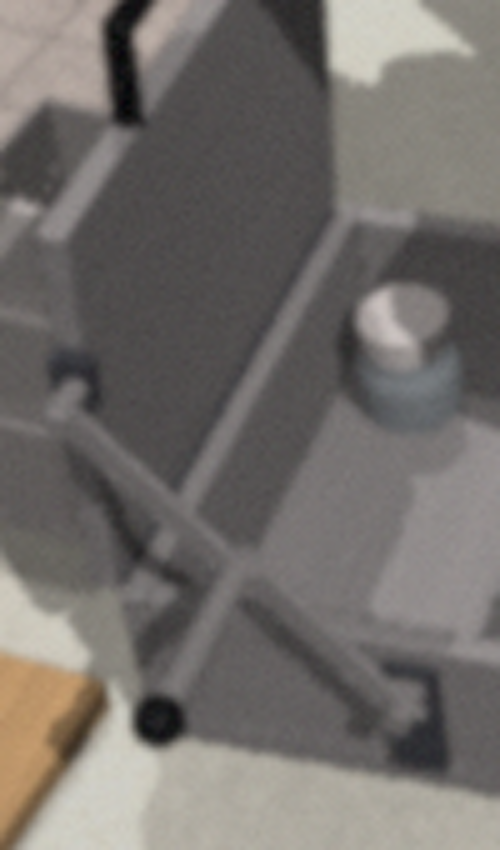

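```bash
python3 -m creep '0 0 0 -0.01 0 -0.02 0.1;0 0 0 0 0 0 0.1;0 0 0 0 0 0 0.1';python3 -m creep '0 0 0 0 0 -0.02 0.1;0 0 0 0 0 0 0.1;0 0 0 0 0 0 0.1';python3 -c "
from h import *
s=r.get_image('side');crop(s,160,180,260,350,5,'g1');print(r.read_state()['wrist_force'])"
```

```text
time_s: 16.87
ee_pos: [706.0, 90.0, 283.6]
tool_rot: [[-0.001, 0.105, -0.994], [-0.0, -0.994, -0.105], [-1.0, 0.0, 0.001]]
wrist_force: [-4.7, 0.7, 3.1]
grip_width: 11.0
time_s: 17.12
ee_pos: [706.7, 90.1, 283.6]
tool_rot: [[-0.002, 0.105, -0.994], [-0.0, -0.994, -0.105], [-1.0, 0.0, 0.002]]
wrist_force: [-6.7, 1.3, 2.0]
grip_width: 11.0
[-6.05785112  0.18524471  2.62786446]
```

View pics/g1.png

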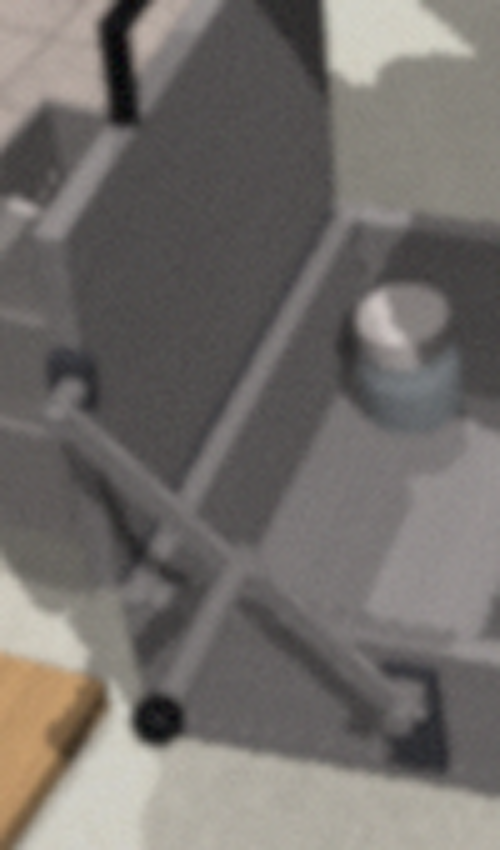

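```bash
python3 -m creep '0 0 0 0 0 0.03 0.1;0 0 0 0 0 0.03 0.1;0 0 0 0 0 0.03 0.1;0 0 0 0 0 0 0.1;0 0 0 0 0 0 0.1';python3 -c "
from h import *
s=r.get_image('side');crop(s,160,180,260,350,5,'g2');print(r.read_state()['wrist_force'])"
```

```text
time_s: 17.58
ee_pos: [703.9, 89.8, 283.5]
tool_rot: [[0.0, 0.105, -0.994], [0.0, -0.994, -0.105], [-1.0, -0.0, -0.0]]
wrist_force: [0.9, -0.0, -1.0]
grip_width: 11.1
[-0.11836767 -0.17001248 -1.22843065]
```

View pics/g2.png

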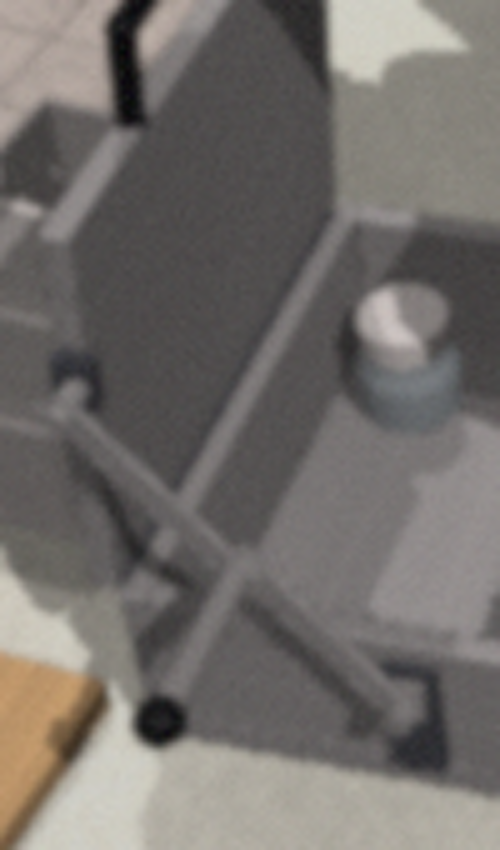

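```bash
python3 -m creep '0 0 0 0 0 0.03 0.1;0 0 0 0 0 0.03 0.1;0 0 0 0 0 0 0.1;0 0 0 0 0 0 0.1';python3 -c "
from h import *
s=r.get_image('side');crop(s,160,180,260,350,5,'g3');print(r.read_state()['wrist_force'])"
```

```text
time_s: 17.97
ee_pos: [701.0, 89.5, 283.3]
tool_rot: [[-0.001, 0.105, -0.994], [-0.0, -0.994, -0.105], [-1.0, -0.0, 0.001]]
wrist_force: [0.9, -0.5, -4.1]
grip_width: 11.2
[ 0.69027086 -1.05823714 -4.1961408 ]
```

View pics/g3.png

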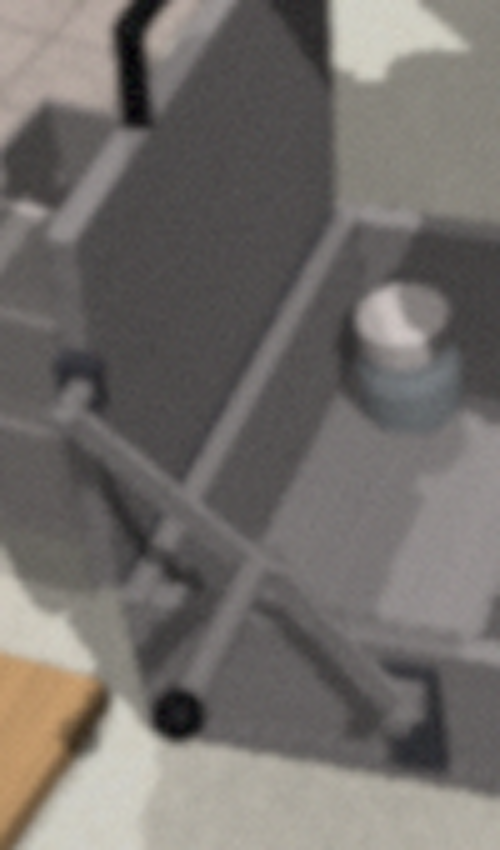

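```bash
python3 -m creep '0 0 0 0.02 0 0.03 0.1;0 0 0 0 0 0.03 0.1;0 0 0 0 0 0 0.1;0 0 0 0 0 0 0.1';python3 -m creep '0 0 0 0 0 0.03 0.1;0 0 0 0 0 0 0.1;0 0 0 0 0 0 0.1';python3 -c "
from h import *
s=r.get_image('side');crop(s,160,180,260,350,5,'g4');print(r.read_state()['wrist_force'])"
```

```text
time_s: 18.35
ee_pos: [698.6, 89.2, 283.2]
tool_rot: [[-0.0, 0.105, -0.994], [0.0, -0.994, -0.105], [-1.0, -0.0, 0.0]]
wrist_force: [0.5, 0.9, -2.9]
grip_width: 11.0
time_s: 18.6
ee_pos: [697.5, 89.1, 283.0]
tool_rot: [[-0.0, 0.105, -0.994], [0.0, -0.994, -0.105], [-1.0, -0.0, 0.0]]
wrist_force: [1.1, -0.4, -3.9]
grip_width: 10.9
[ 0.75936708 -0.23835804 -3.03536896]
```

View pics/g4.png

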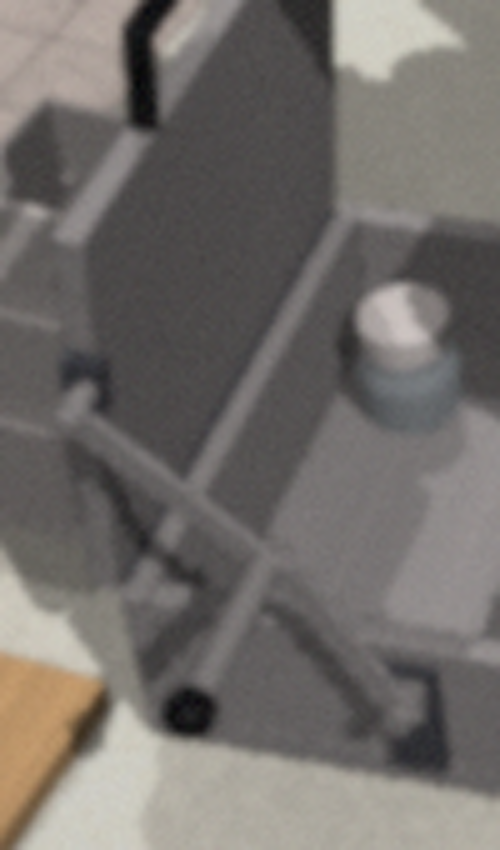

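```bash
python3 -m creep '0 0 0 0.02 0 0.03 0.1;0 0 0 0 0 0 0.1;0 0 0 0 0 0 0.1';python3 -m creep '0 0 0 0 0 0.03 0.1;0 0 0 0 0 0 0.1;0 0 0 0 0 0 0.1';python3 -c "
from h import *
s=r.get_image('side');crop(s,160,180,260,350,5,'g5');print(r.read_state()['wrist_force'])"
```

```text
time_s: 18.9
ee_pos: [696.5, 89.0, 282.9]
tool_rot: [[0.001, 0.105, -0.994], [0.0, -0.994, -0.105], [-1.0, -0.0, -0.001]]
wrist_force: [1.6, 0.0, -0.5]
grip_width: 10.7
time_s: 19.15
ee_pos: [695.2, 88.9, 282.8]
tool_rot: [[0.001, 0.105, -0.994], [0.0, -0.994, -0.105], [-1.0, -0.0, -0.001]]
wrist_force: [0.6, 0.6, 0.8]
grip_width: 11.0
[0.66300964 0.74755858 0.32515456]
```

View pics/g5.png

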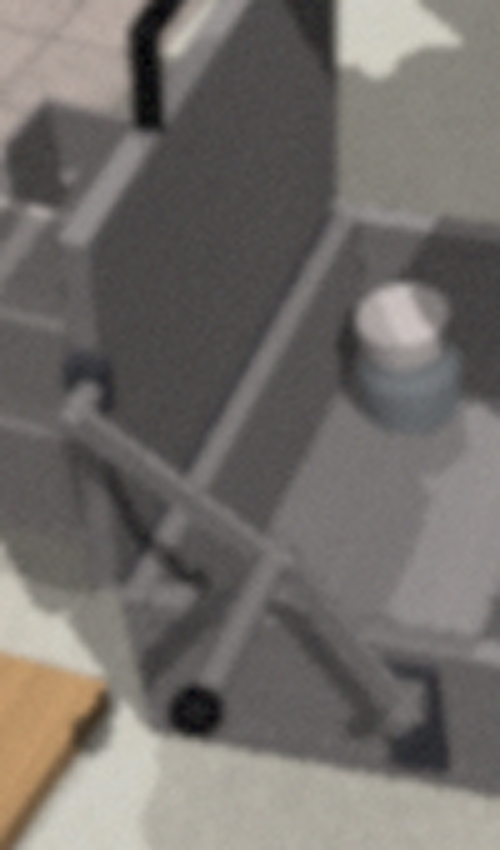

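```bash
python3 -m creep '0 0 0 0 0 0.03 0.1;0 0 0 0 0 0 0.1;0 0 0 0 0 0 0.1';python3 -m creep '0 0 0 0 0 0.03 0.1;0 0 0 0 0 0 0.1;0 0 0 0 0 0 0.1';python3 -c "
from h import *
s=r.get_image('side');crop(s,160,180,260,350,5,'g6');print(r.read_state()['wrist_force'])"
```

```text
time_s: 19.45
ee_pos: [694.2, 88.7, 282.7]
tool_rot: [[0.001, 0.105, -0.994], [0.0, -0.994, -0.105], [-1.0, -0.0, -0.001]]
wrist_force: [1.8, 0.9, 2.1]
grip_width: 10.9
time_s: 19.7
ee_pos: [693.1, 88.6, 282.6]
tool_rot: [[0.001, 0.105, -0.994], [0.0, -0.994, -0.105], [-1.0, -0.0, -0.001]]
wrist_force: [3.3, 0.5, 1.4]
grip_width: 11.2
[4.16667548 0.26004204 1.19024938]
```

View pics/g6.png

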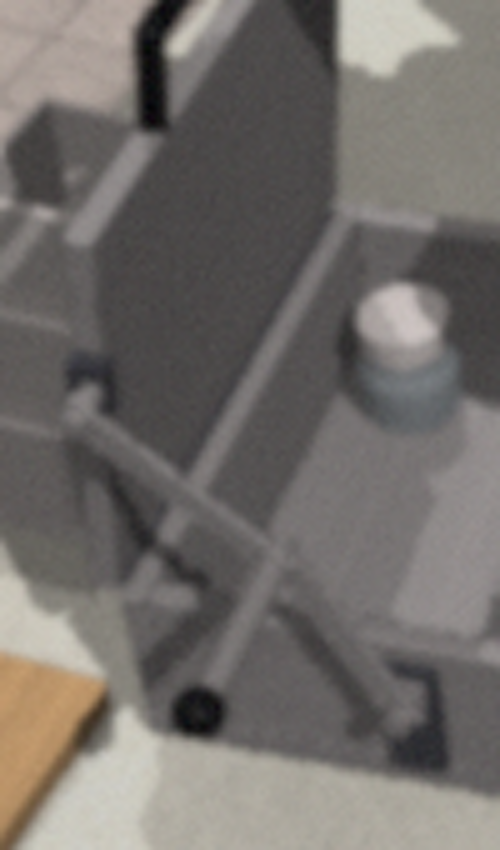

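The knee is on its stop: the ball stopped at crop (198,710) and Fx rose to +4 N. I'll relax slightly and let go.

```bash
python3 -m creep '0 0 0 0 0 -0.02 0.1;0 0 0 0 0 0 0.15;0 0 0 0 0 0 0.25;0 0 0 0 0 0 0.4;0 0 0 0 0 0 0.4;0 0 0 0 0 0 0.4';python3 -c "
from h import *
s=r.get_image('side');cv2.imwrite('pics/h1.png',s['color']);print(r.read_state()['wrist_force'])"; python3 -m creep '0 0 0 -0.25 0 0 0.4;0 0 0 -0.25 0 0 0.4;0 0 0 -0.25 0 0 0.4;0 0 0 -0.25 0 0 0.4;0 0 0 0 0 0 0.4'
```

```text
time_s: 20.25
ee_pos: [693.4, 88.6, 282.2]
tool_rot: [[-0.001, 0.105, -0.994], [-0.0, -0.994, -0.105], [-1.0, 0.0, 0.001]]
wrist_force: [-0.4, 0.1, -0.7]
grip_width: 34.0
[ 0.24686152 -0.69140336  0.41240512]
time_s: 20.72
ee_pos: [694.1, 88.5, 324.4]
tool_rot: [[0.003, 0.105, -0.995], [0.0, -0.995, -0.105], [-1.0, 0.0, -0.003]]
wrist_force: [-0.3, 0.1, 0.2]
grip_width: 34.4
```

View pics/h1.png

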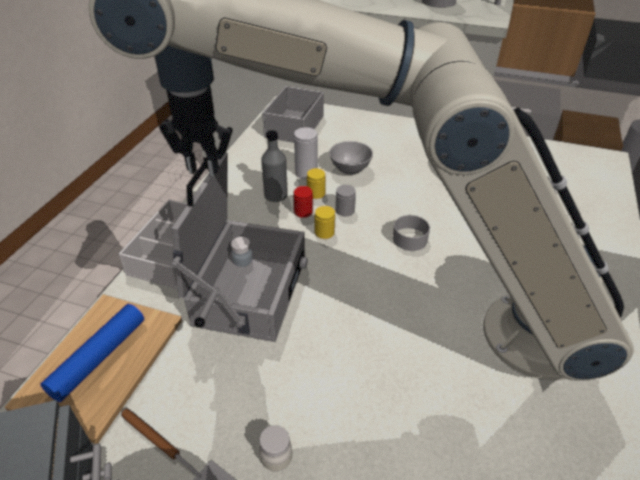

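```bash
python3 -m creep '0 0 0 -0.3 0 0 0.4;0 0 0 -0.1 0 0.6 0.4;0 0 0 0 0 0.8 0.4;0 0 0 0 0 0.9 0.4;0 0 0 0 0 0.9 0.4;0 0 0 0 0 0.5 0.4;0 0 0 0 0 0 0.4'
python3 - <<'E'
from h import *
t=r.get_image("top");s=r.get_image("side")
cv2.imwrite("pics/i_t.png",t["color"]);cv2.imwrite("pics/i_s.png",s["color"])
for n,(u,v),z in [("can",(406,240),70),("yel1",(340+137/5,140+460/5),70),("red",(340+247/5,140+320/5),70),("yel2",(340+410/5,140+330/5),70),("bowl",(476,227),60),("ring",(384,308),45)]:
    print(n,bp(t,u,v,z).round(0))
print("can base front side", bp(s,250+476/5,130+428/5,0), pj(s,(507,-274,70)), pj(s,(507,-274,0)))
E
```

```text
time_s: 21.3
ee_pos: [543.1, 72.3, 340.9]
tool_rot: [[0.004, 0.106, -0.994], [0.001, -0.994, -0.106], [-1.0, -0.001, -0.004]]
wrist_force: [1.6, -0.1, 1.7]
grip_width: 33.7
can [ 509. -276.   70.]
yel1 [ 531. -169.   70.]
red [ 610. -232.   70.]
yel2 [ 606. -323.   70.]
bowl [ 549. -475.   60.]
ring [ 323. -216.   45.]
can base front side [ 4.98484150e+02 -2.54359271e+02 -1.13686838e-13] [345.20248709 189.7938177 ] [344.26932516 210.6715077 ]
```

View pics/i_t.png

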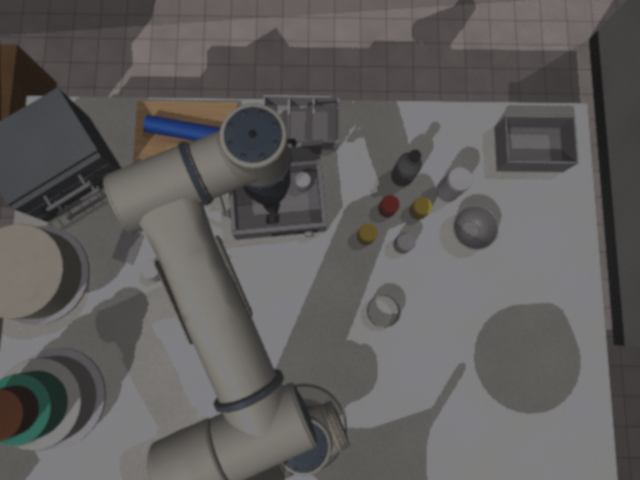

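View pics/i_s.png

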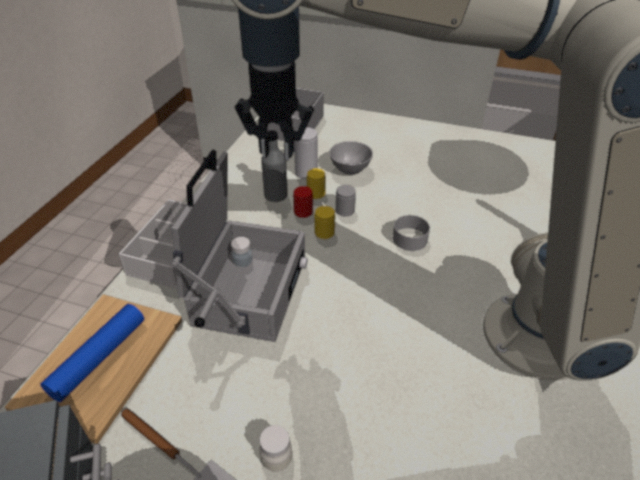

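```bash
python3 -m creep '0 0 0 0.35 0.85 0.18 0.82;0 0 0 0.35 0.85 0.18 0.82;0 0 0 0.35 0.85 0.18 0.82;0 0 0 0.35 0.85 0.18 0.82;0 0 0 0.35 0.85 0.18 0.82;0 0 0 0.35 0.85 0.18 0.82;0 0 0 0.35 0.85 0.18 0.82;0 0 0 0.35 0.85 0.18 0.82;0 0 0 0.35 0.85 0.18 0.82;0 0 0 0.35 0.85 0.18 0.82;0 0 0 0 0 0 0.82;0 0 0 0 0 0 0.82'; python3 go.py 507 -274 100
python3 - <<'E'
from h import *
t=r.get_image("top");s=r.get_image("side")
crop(s,230,60,400,230,4,"j1");crop(t,340,170,480,290,5,"j2")
E
```

```text
time_s: 22.4
ee_pos: [509.8, -274.3, 195.3]
tool_rot: [[-0.005, 0.101, -0.995], [0.002, -0.995, -0.101], [-1.0, -0.002, 0.005]]
wrist_force: [-0.6, 0.5, 0.1]
grip_width: 69.7
tool shift/40: [ 2.38 -0.01  0.06] yaw z -174.18 F [-0.65  0.54  0.11] g 69.7 t 22.4 [-12.8  18.2  10.7  -0.  -82.8  18.7]
```

View pics/j1.png

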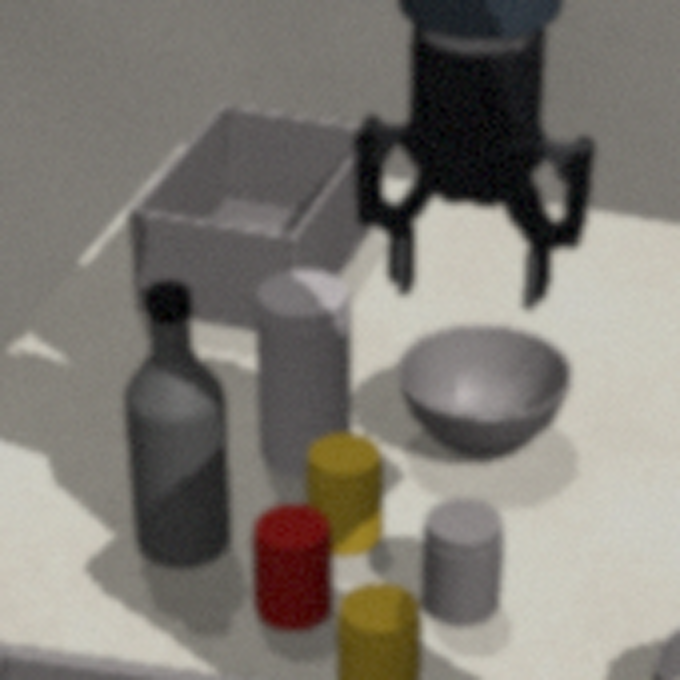

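View pics/j2.png

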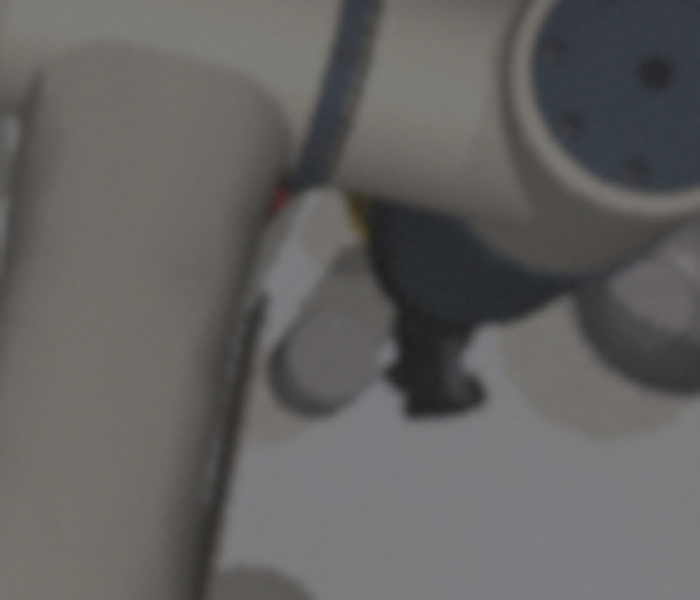

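Run:
```python
from h import *
t=r.get_image("top");s=r.get_image("side")
for z in (195,205,215,225,235,245):
    print(z,bp(s,230+470/4,60+300/4,z).round(0),pj(t,(509.8,-274,z)).round(1))
```

```text
195 [ 525. -338.  195.] [414.4 232.1]
205 [ 520. -321.  205.] [415.2 231.5]
215 [ 516. -305.  215.] [416.  230.8]
225 [ 511. -288.  225.] [416.9 230.1]
235 [ 507. -272.  235.] [417.7 229.4]
245 [ 502. -255.  245.] [418.5 228.7]
```

```bash
python3 -m creep '0 0 0 0.7 0 0.06 0.82;0 0 0 0.7 0 0 0.82;0 0 0 0.7 0 0 0.82;0 0 0 0 0 0 0.82;0 0 0 0 0 0 0.82'
python3 - <<'E'
from h import *
t=r.get_image("top");s=r.get_image("side")
crop(s,280,110,420,230,5,"k1");crop(t,360,190,460,275,7,"k2")
for z in (80,100,110,120,140):print(z,pj(s,(508,-274,z)),pj(t,(508,-274,z)))
E
```

```text
time_s: 23.02
ee_pos: [507.9, -272.1, 114.3]
tool_rot: [[-0.002, 0.107, -0.994], [0.0, -0.994, -0.107], [-1.0, -0.0, 0.002]]
wrist_force: [0.6, -0.0, 0.9]
grip_width: 70.1
80 [344.9752485  186.62242623] [405.95783833 239.82784095]
100 [345.25267855 180.33439748] [407.33101973 238.69102754]
110 [345.39344695 177.14384285] [408.03213883 238.11059323]
120 [345.53561142 173.92164596] [408.74321875 237.52191267]
140 [345.82421246 167.38042369] [410.19612235 236.31909978]
```

View pics/k1.png

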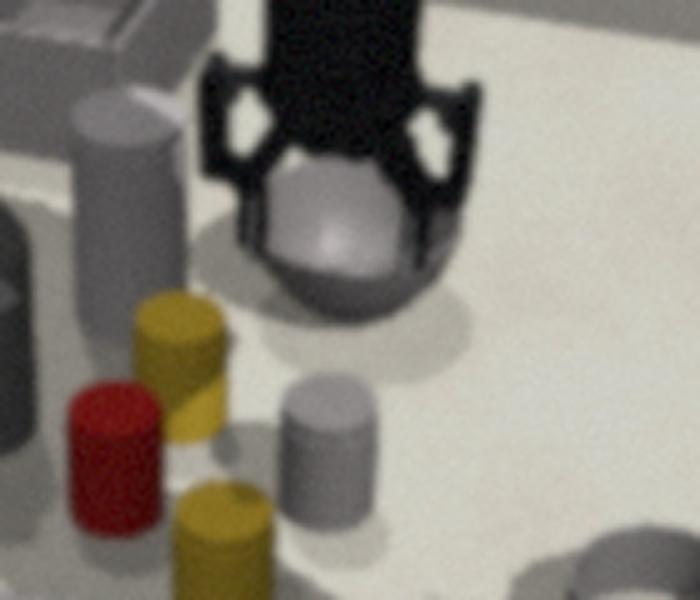

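View pics/k2.png

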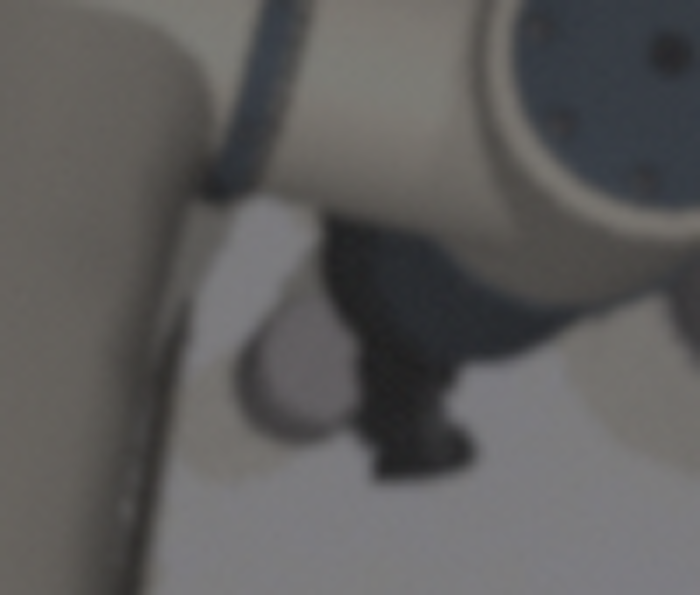

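Run:
```python
from h import *
t=r.get_image("top");s=r.get_image("side")
for z in (115,125,140,150,165,200):print(z,"topfinger",bp(t,360+400/7,190+474/7,z).round(0),"bulge",bp(t,360+455/7,190+450/7,z).round(0),"side R tip",bp(s,280+422/5,110+268/5,z).round(0),"L tip",bp(s,280+248/5,110+248/5,z).round(0))
```

```text
115 topfinger [ 455. -296.  115.] bulge [ 464. -317.  115.] side R tip [ 476. -343.  115.] L tip [ 570. -332.  115.]
125 topfinger [ 453. -294.  125.] bulge [ 463. -315.  125.] side R tip [ 473. -329.  125.] L tip [ 565. -317.  125.]
140 topfinger [ 452. -291.  140.] bulge [ 461. -312.  140.] side R tip [ 468. -306.  140.] L tip [ 558. -295.  140.]
150 topfinger [ 450. -289.  150.] bulge [ 459. -309.  150.] side R tip [ 464. -291.  150.] L tip [ 554. -280.  150.]
165 topfinger [ 448. -286.  165.] bulge [ 458. -306.  165.] side R tip [ 459. -269.  165.] L tip [ 547. -258.  165.]
200 topfinger [ 444. -278.  200.] bulge [ 453. -298.  200.] side R tip [ 447. -217.  200.] L tip [ 531. -206.  200.]
```

```bash
python3 -m creep '0 0 0 0.4 -0.17 0 0.82;0 0 0 0.4 -0.16 0 0.82;0 0 0 0.4 0 0 0.82;0 0 0 0.3 0 0 0.82;0 0 0 0 0 0 0.82;0 0 0 0 0 0 0.82'
python3 - <<'E'
from h import *
t=r.get_image("top");s=r.get_image("side")
crop(s,280,110,420,230,5,"l1");crop(t,360,190,460,275,7,"l2")
E
```

```text
time_s: 23.72
ee_pos: [507.3, -259.9, 55.4]
tool_rot: [[0.001, 0.105, -0.994], [-0.001, -0.994, -0.105], [-1.0, 0.001, -0.001]]
wrist_force: [0.4, 0.1, 0.9]
grip_width: 69.8
```

View pics/l1.png

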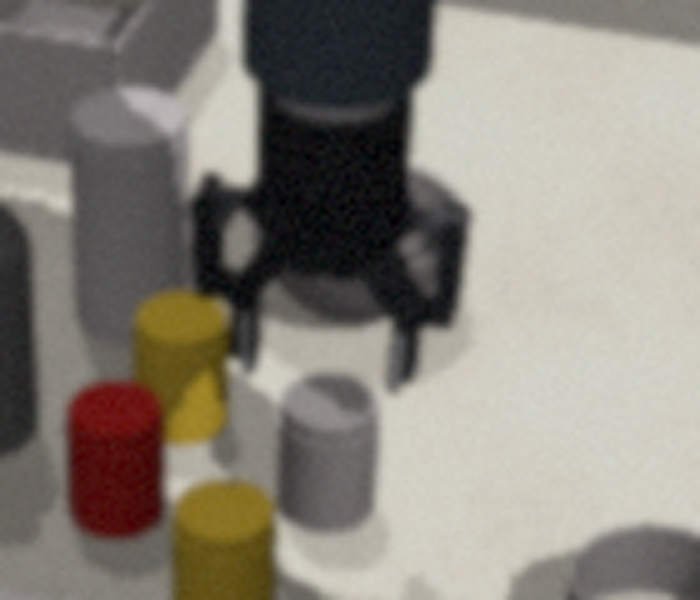

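View pics/l2.png

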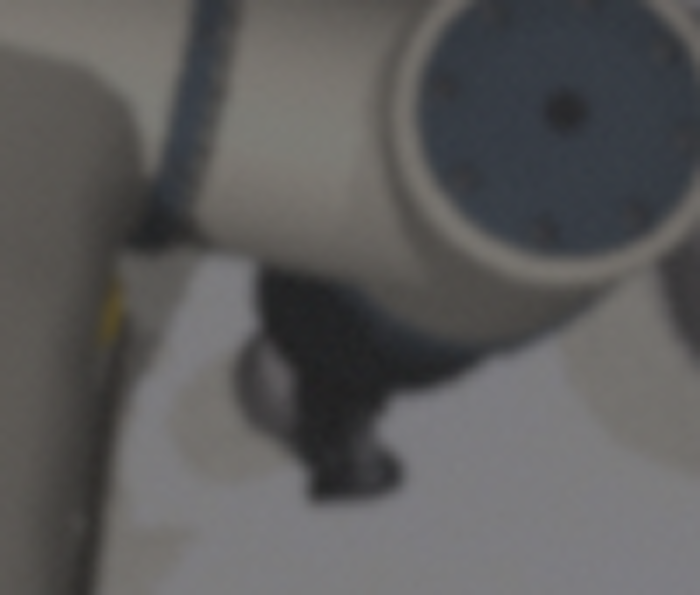

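Run:
```python
from h import *
t=r.get_image("top");s=r.get_image("side")
for z in (66,80,90,100,110):print(z,"topfinger",bp(t,360+335/7,190+498/7,z).round(0),"side R tip",bp(s,280+400/5,110+387/5,z).round(0),"L tip",bp(s,280+245/5,110+367/5,z).round(0))
print("can",bp(s,280+328/5,110+402/5,70))
```

```text
66 topfinger [ 451. -281.   66.] side R tip [ 474. -302.   66.] L tip [ 558. -293.   66.]
80 topfinger [ 449. -278.   80.] side R tip [ 470. -283.   80.] L tip [ 552. -274.   80.]
90 topfinger [ 448. -276.   90.] side R tip [ 467. -270.   90.] L tip [ 548. -261.   90.]
100 topfinger [ 447. -274.  100.] side R tip [ 463. -256.  100.] L tip [ 544. -247.  100.]
110 topfinger [ 446. -272.  110.] side R tip [ 460. -243.  110.] L tip [ 540. -234.  110.]
can [ 505.23945814 -271.75891857   70.        ]
```

```bash
python3 -m creep '0 0 0 0.3 0 0 0.82;0 0 0 0.3 0 0 0.82;0 0 0 0.3 0 0 0.82;0 0 0 0 0 0 0.82';python3 -m creep '0 0 0 0.2 0 0 0.82;0 0 0 0.2 0 0 0.82;0 0 0 0 0 0 0.82'
python3 - <<'E'
from h import *
t=r.get_image("top");s=r.get_image("side")
crop(s,280,110,420,230,5,"m1")
E
```

```text
time_s: 24.25
ee_pos: [505.6, -259.2, 16.8]
tool_rot: [[-0.003, 0.104, -0.995], [0.001, -0.995, -0.104], [-1.0, -0.002, 0.003]]
wrist_force: [-1.6, -0.3, -0.0]
grip_width: 69.9
time_s: 24.5
ee_pos: [506.1, -259.4, 1.2]
tool_rot: [[-0.002, 0.105, -0.994], [0.001, -0.994, -0.105], [-1.0, -0.001, 0.001]]
wrist_force: [-0.4, 0.2, 0.5]
grip_width: 69.8
```

View pics/m1.png

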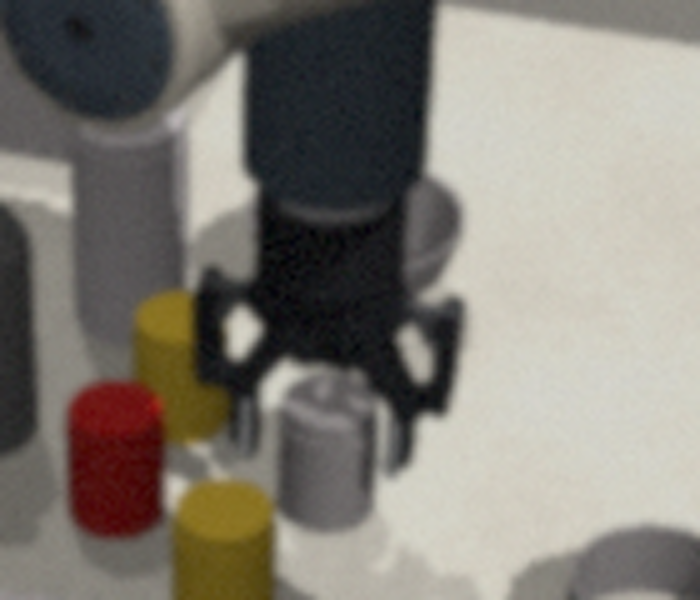

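```bash
python3 -m creep '0 0 0 0 0 0 0.7;0 0 0 0 0 0 0.65;0 0 0 0 0 0 0.6;0 0 0 0 0 0 0.55;0 0 0 0 0 0 0.5;0 0 0 0 0 0 0.5;0 0 0 0 0 0 0.5' 30
python3 - <<'E'
from h import *
t=r.get_image("top");s=r.get_image("side")
crop(s,280,110,420,230,5,"m2")
E
```

```text
time_s: 25.18
ee_pos: [507.0, -259.9, 3.3]
tool_rot: [[0.001, 0.105, -0.994], [-0.001, -0.994, -0.105], [-1.0, 0.001, -0.001]]
wrist_force: [-1.6, 0.5, 5.1]
grip_width: 50.7
```

View pics/m2.png

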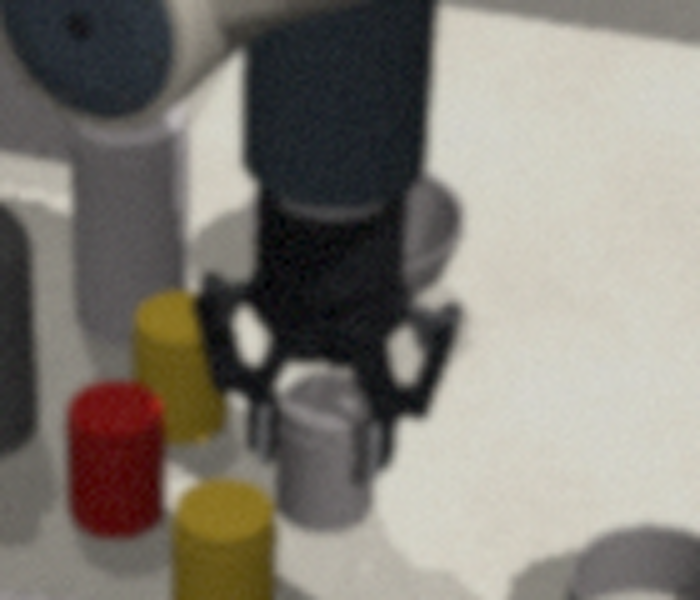

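```bash
python3 -m creep '0 0 0 0 0 0 0.82;0 0 0 0 0 0 0.82;0 0 0 0 0 0 0.82;0 0 0 0.1 0.15 0 0.82;0 0 0 0.1 0.15 0 0.82;0 0 0 0 0 0 0.82'; python3 -m creep '0 0 0 0 0 0 0.7;0 0 0 0 0 0 0.65;0 0 0 0 0 0 0.6;0 0 0 0 0 0 0.55;0 0 0 0 0 0 0.5;0 0 0 0 0 0 0.5;0 0 0 0 0 0 0.5' 30
python3 - <<'E'
from h import *
t=r.get_image("top");s=r.get_image("side")
crop(s,280,110,420,230,5,"m3");crop(t,360,190,460,275,7,"m4")
E
```

```text
time_s: 25.78
ee_pos: [507.4, -272.5, -6.9]
tool_rot: [[-0.002, 0.104, -0.995], [0.0, -0.995, -0.104], [-1.0, -0.001, 0.002]]
wrist_force: [0.7, 0.2, -0.6]
grip_width: 70.0
time_s: 26.37
ee_pos: [508.2, -271.6, -5.5]
tool_rot: [[0.0, 0.105, -0.994], [-0.0, -0.994, -0.105], [-1.0, 0.0, -0.0]]
wrist_force: [1.2, -1.2, -1.1]
grip_width: 53.3
```

View pics/m3.png

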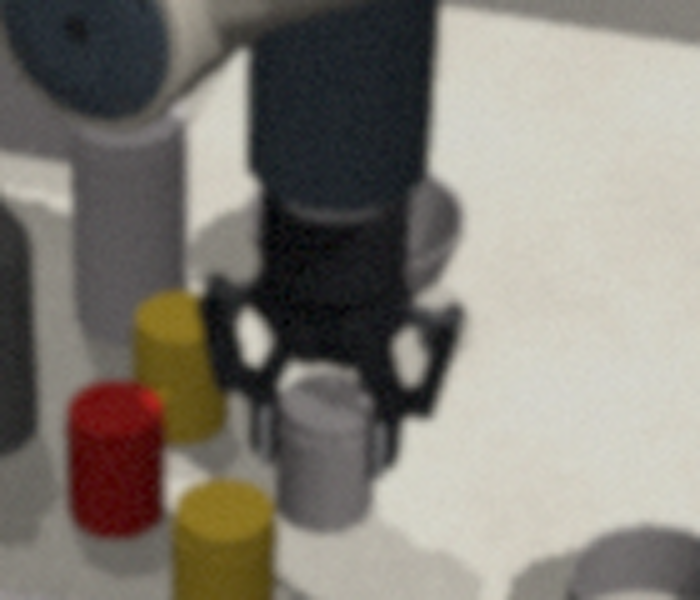

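```bash
python3 -m creep '0 0 0 -0.1 0 0 0.5;0 0 0 -0.2 0 0 0.5;0 0 0 -0.3 0 0 0.5;0 0 0 -0.4 0 0 0.5;0 0 0 -0.5 0 0 0.5;0 0 0 -0.5 0 0 0.5;0 0 0 -0.5 0 0 0.5;0 0 0 -0.5 0 0 0.5;0 0 0 -0.3 0 0 0.5;0 0 0 -0.2 0 0 0.5;0 0 0 0 0 0 0.5'; python3 go.py 594.7 75 135
python3 - <<'E'
from h import *
s=r.get_image("side");cv2.imwrite("pics/n1.png",s["color"])
E
```

```text
time_s: 27.38
ee_pos: [508.9, -271.9, 136.6]
tool_rot: [[0.003, 0.105, -0.994], [-0.001, -0.994, -0.105], [-1.0, 0.001, -0.003]]
wrist_force: [0.0, 0.1, -2.0]
grip_width: 53.4
tool shift/40: [ 0.04 -8.4  -3.05] yaw z -173.96 F [ 0.03  0.12 -1.96] g 53.4 t 27.3833 [-12.6  18.9   3.2   0.  -74.   18.6]
```

View pics/n1.png

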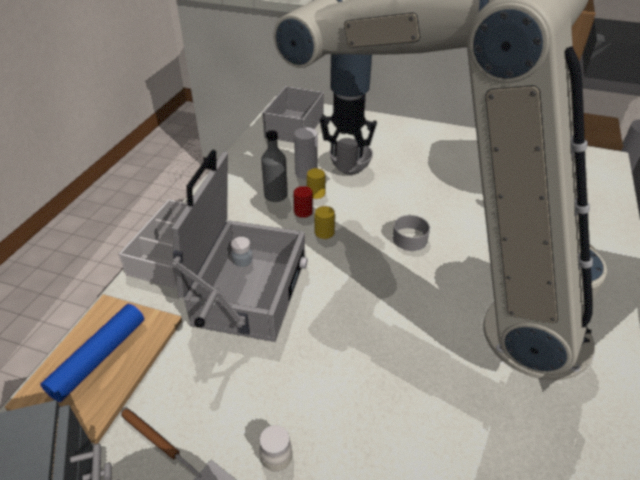

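```bash
python3 -m creep '0 0 0 0 -0.4 -0.1 0.5;0 0 0 0 -0.7 -0.25 0.5;0 0 0 0 -0.8 -0.3 0.5;0 0 0 0 -0.8 -0.3 0.5;0 0 0 0 -0.8 -0.3 0.5;0 0 0 0 -0.8 -0.3 0.5;0 0 0 0 -0.8 -0.3 0.5;0 0 0 0 -0.8 -0.3 0.5;0 0 0 0 -0.8 -0.3 0.5;0 0 0 0 -0.8 -0.3 0.5;0 0 0 0 -0.6 -0.2 0.5;0 0 0 0 -0.3 -0.1 0.5'; python3 -m creep '0 0 0 0 0 0 0.5;0 0 0 0 0 0 0.5';python3 go.py 594.7 75 -4
python3 - <<'E'
from h import *
s=r.get_image("side");crop(s,160,120,340,350,3,"n2")
E
```

```text
time_s: 28.43
ee_pos: [593.5, 78.3, 132.4]
tool_rot: [[-0.003, 0.107, -0.994], [-0.0, -0.994, -0.107], [-1.0, -0.0, 0.003]]
wrist_force: [0.9, -0.8, -1.6]
grip_width: 53.1
time_s: 28.6
ee_pos: [593.3, 75.5, 133.1]
tool_rot: [[-0.002, 0.106, -0.994], [-0.001, -0.994, -0.106], [-1.0, 0.001, 0.003]]
wrist_force: [0.9, -0.2, -1.7]
grip_width: 53.1
tool shift/40: [ 3.43  0.01 -0.04] yaw z -173.91 F [ 0.91 -0.24 -1.74] g 53.1 t 28.6 [ 22.2  21.6   6.6  -0.  -75.1 -16.1]
```

View pics/n2.png

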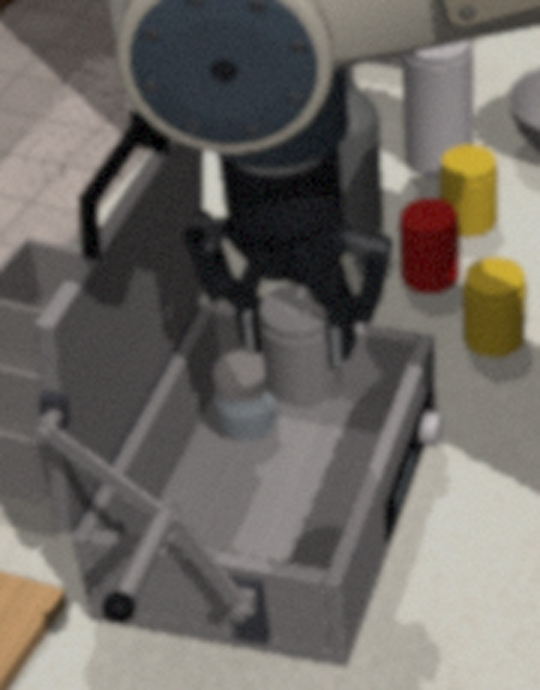

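```bash
python3 -m creep '0 0 0 0.3 0 -0.18 0.5;0 0 0 0.4 0 -0.18 0.5;0 0 0 0.5 0 -0.18 0.5;0 0 0 0.4 0 0 0.5;0 0 0 0.3 0 0 0.5;0 0 0 0.1 0 0 0.5;0 0 0 0 0 0 0.5'
python3 - <<'E'
from h import *
s=r.get_image("side");crop(s,160,120,340,350,3,"n3")
t=r.get_image("top");crop(t,180,130,340,260,5,"n4")
E
```

```text
time_s: 29.23
ee_pos: [614.5, 76.3, 52.4]
tool_rot: [[-0.003, 0.104, -0.995], [-0.001, -0.995, -0.104], [-1.0, 0.001, 0.003]]
wrist_force: [0.2, 0.0, -1.7]
grip_width: 53.5
```

View pics/n3.png

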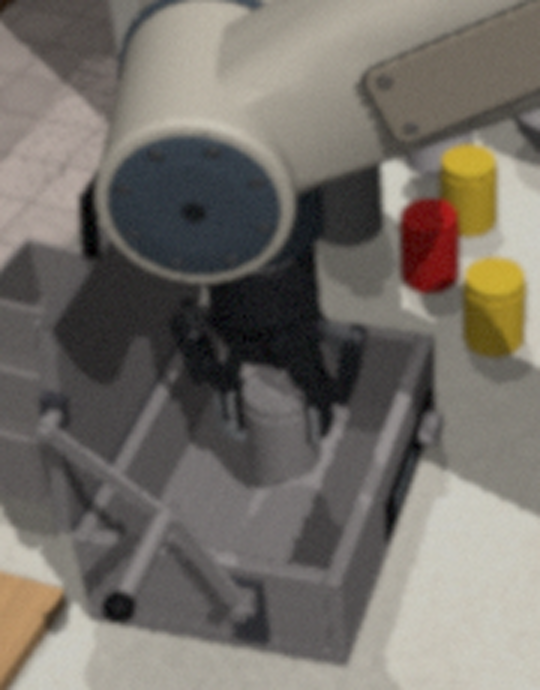

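View pics/n4.png

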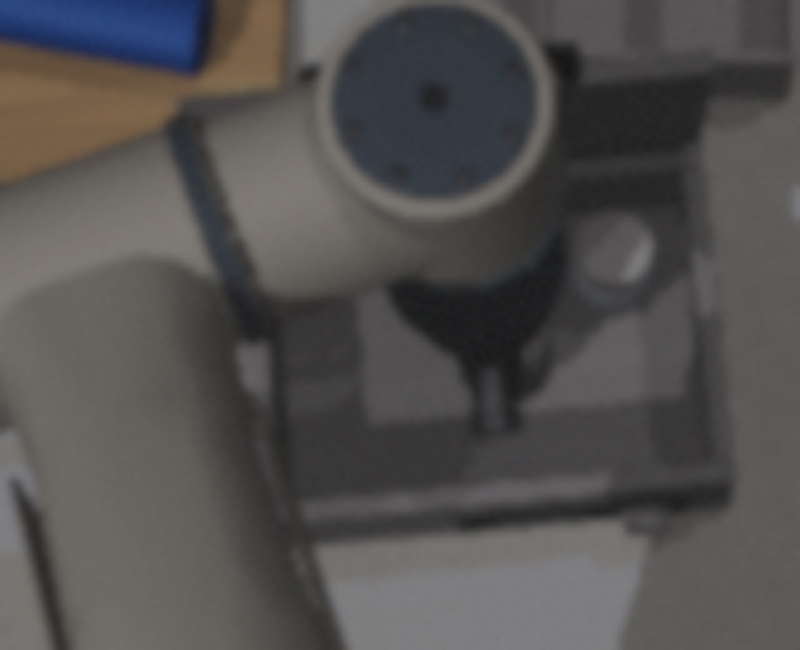

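```bash
python3 -m creep '0 0 0 0 0 0.2 0.5;0 0 0 0.2 0 0 0.5;0 0 0 0.2 0 0 0.5;0 0 0 0.2 0 0 0.5;0 0 0 0.15 0 0 0.5;0 0 0 0 0 0 0.5'; python3 -m creep '0 0 0 0.05 0 0 0.5;0 0 0 0.05 0 0 0.5;0 0 0 0 0 0 0.5'
```

```text
time_s: 29.83
ee_pos: [606.3, 76.5, 22.2]
tool_rot: [[-0.003, 0.105, -0.994], [-0.001, -0.994, -0.105], [-1.0, 0.0, 0.004]]
wrist_force: [-0.7, -0.4, -2.8]
grip_width: 53.1
time_s: 30.08
ee_pos: [607.6, 76.8, 20.1]
tool_rot: [[-0.0, 0.105, -0.994], [-0.0, -0.994, -0.105], [-1.0, 0.0, 0.0]]
wrist_force: [0.4, 0.1, -1.8]
grip_width: 52.9
```

```bash
python3 -m creep '0 0 0 0.05 0 0 0.5;0 0 0 0 0 0 0.5'; python3 -m creep '0 0 0 0.05 0 0 0.5;0 0 0 0 0 0 0.5'; python3 -m creep '0 0 0 0.03 0 0 0.5;0 0 0 0 0 0 0.5'
python3 - <<'E'
from h import *
s=r.get_image("side");crop(s,200,180,320,320,5,"o1")
E
```

```text
time_s: 30.25
ee_pos: [607.6, 76.8, 18.2]
tool_rot: [[-0.0, 0.105, -0.994], [0.0, -0.994, -0.105], [-1.0, -0.0, -0.0]]
wrist_force: [-0.1, 0.8, -0.8]
grip_width: 52.8
time_s: 30.42
ee_pos: [607.4, 76.8, 16.1]
tool_rot: [[-0.0, 0.105, -0.994], [-0.0, -0.994, -0.105], [-1.0, -0.0, 0.0]]
wrist_force: [-0.7, -1.0, -2.0]
grip_width: 53.2
time_s: 30.58
ee_pos: [607.5, 76.8, 15.0]
tool_rot: [[-0.0, 0.105, -0.994], [-0.0, -0.994, -0.105], [-1.0, -0.0, 0.0]]
wrist_force: [0.4, -0.8, -1.7]
grip_width: 53.0
```

View pics/o1.png

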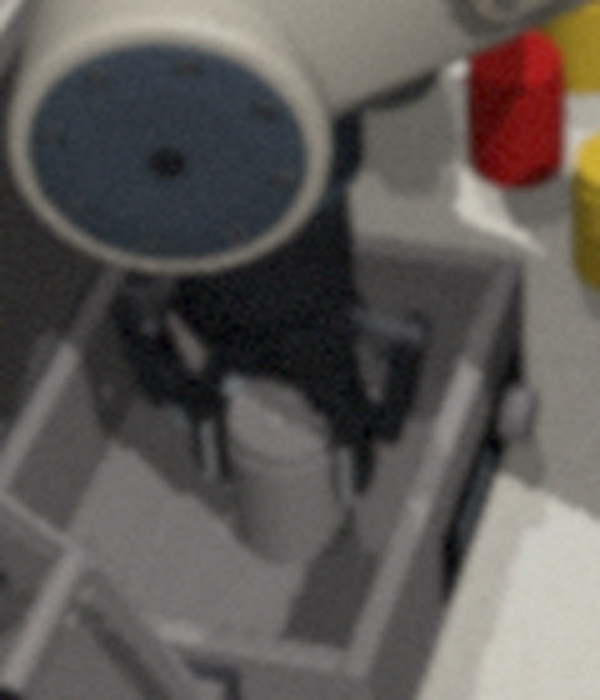

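```bash
python3 -m creep '0 0 0 0.02 0 0 0.5;0 0 0 0 0 0 0.5'; python3 -m creep '0 0 0 0.02 0 0 0.5;0 0 0 0 0 0 0.5';python3 -m creep '0 0 0 0.02 0 0 0.5;0 0 0 0 0 0 0.5'
```

```text
time_s: 30.8
ee_pos: [607.7, 76.8, 14.4]
tool_rot: [[0.0, 0.105, -0.994], [0.0, -0.994, -0.105], [-1.0, -0.0, -0.0]]
wrist_force: [-0.0, -0.1, -2.1]
grip_width: 53.5
time_s: 30.97
ee_pos: [607.8, 76.8, 14.4]
tool_rot: [[0.001, 0.105, -0.994], [-0.0, -0.994, -0.105], [-1.0, 0.0, -0.001]]
wrist_force: [-1.7, 1.9, 4.6]
grip_width: 53.1
time_s: 31.13
ee_pos: [607.8, 76.7, 14.4]
tool_rot: [[0.001, 0.106, -0.994], [-0.0, -0.994, -0.106], [-1.0, 0.0, -0.001]]
wrist_force: [-4.8, 0.6, 8.7]
grip_width: 53.5
```

Touchdown at ee z 14.4, as predicted. I'll release.

```bash
python3 -m creep '0 0 0 -0.03 0 0 0.5;0 0 0 0 0 0 0.6;0 0 0 0 0 0 0.7;0 0 0 0 0 0 0.78;0 0 0 0 0 0 0.78;0 0 0 0 0 0 0.78'; python3 -m creep '0 0 0 -0.2 0 0 0.78;0 0 0 -0.3 0 0 0.78;0 0 0 -0.6 0 0 0.78;0 0 0 -0.9 0 0 0.78;0 0 0 -0.9 0 0 0.78;0 0 0 -0.9 0 0 0.78;0 0 0 -0.3 0 0 0.78;0 0 0 0 0 0 0.5'
python3 - <<'E'
from h import *
s=r.get_image("side");crop(s,160,120,340,350,3,"o2")
E
```

```text
time_s: 31.63
ee_pos: [607.7, 76.7, 13.8]
tool_rot: [[-0.0, 0.105, -0.994], [-0.0, -0.994, -0.105], [-1.0, 0.0, 0.0]]
wrist_force: [-0.0, -0.8, -0.2]
grip_width: 66.6
time_s: 32.3
ee_pos: [610.0, 77.0, 183.8]
tool_rot: [[0.009, 0.105, -0.994], [0.002, -0.994, -0.105], [-1.0, -0.001, -0.01]]
wrist_force: [0.8, 0.3, -0.2]
grip_width: 55.8
```

View pics/o2.png

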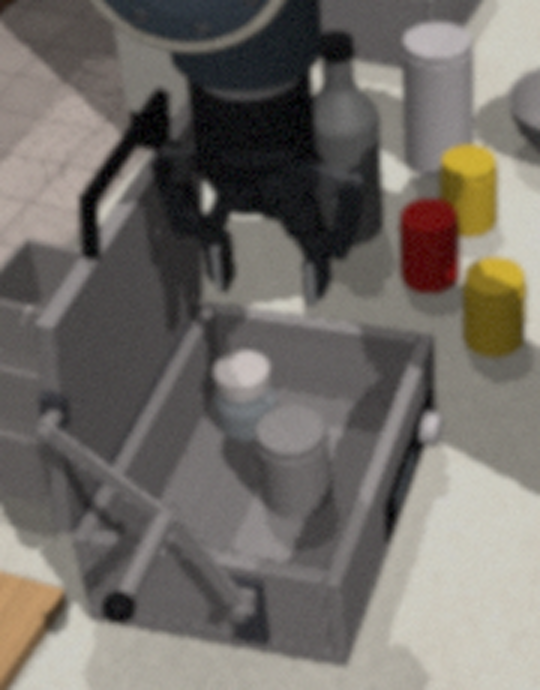

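```bash
python3 -m creep '0 0 0 -0.2 0 0.5 0;0 0 0 0 0 0.5 0;0 0 0 0 -0.5 0.5 0;0 0 0 0 -0.9 0 0;0 0 0 0 -0.9 0 0;0 0 0 0 -0.9 0 0;0 0 0 0 -0.9 0 0;0 0 0 0 -0.5 0 0;0 0 0 0 -0.3 0 0;0 0 0 0 0 0 0'
python3 - <<'E'
from h import *
s=r.get_image("side");crop(s,160,180,320,350,4,"p1")
t=r.get_image("top");cv2.imwrite("pics/p2.png",t["color"])
E
```

```text
time_s: 33.18
ee_pos: [526.4, 267.2, 184.6]
tool_rot: [[-0.002, 0.108, -0.994], [-0.001, -0.994, -0.108], [-1.0, 0.001, 0.002]]
wrist_force: [0.6, -0.6, -0.4]
grip_width: 0.1
```

View pics/p1.png

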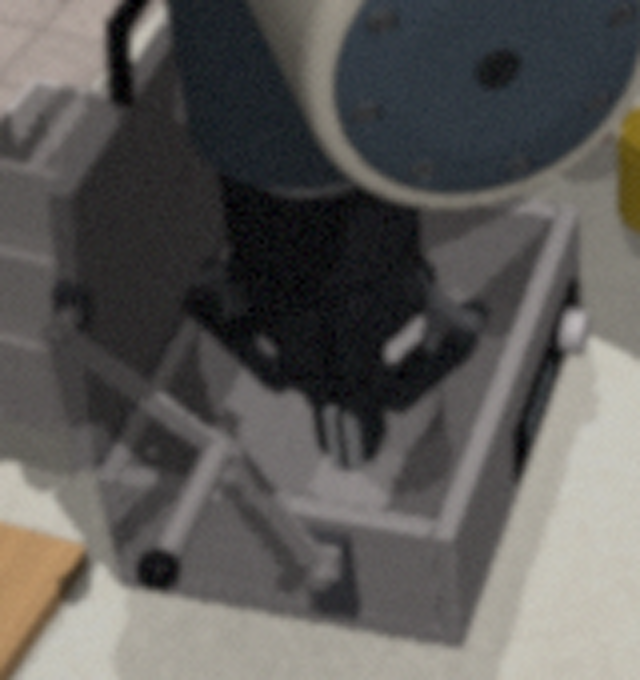

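View pics/p2.png

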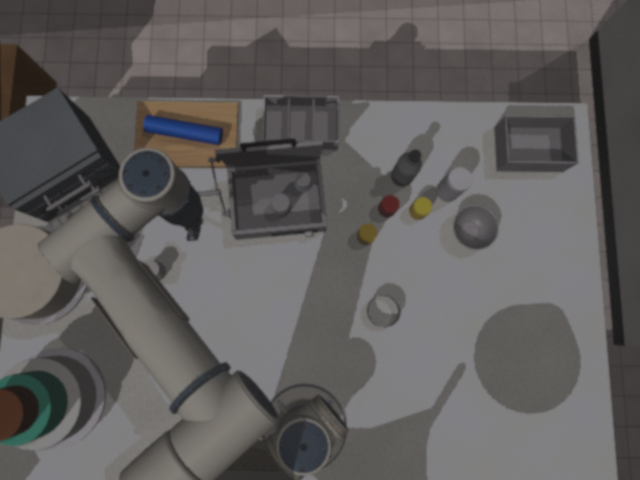

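Run:
```python
from h import *
s=r.get_image("side");t=r.get_image("top");crop(t,160,120,260,260,5,"p3")
for z in(195,205,215,225):print("tip",z,bp(s,160+350/4,180+466/4,z).round(0))
for z in(140,150,160):print("ball",z,bp(s,199.3,322.3,z).round(0),"knee",bp(s,160+222/4,180+450/4,z).round(0))
```

```text
tip 195 [535. 256. 195.]
tip 205 [530. 264. 205.]
tip 215 [525. 272. 215.]
tip 225 [521. 280. 225.]
ball 140 [617. 298. 140.] knee [623. 222. 140.]
ball 150 [612. 305. 150.] knee [618. 230. 150.]
ball 160 [606. 312. 160.] knee [612. 238. 160.]
```

View pics/p3.png

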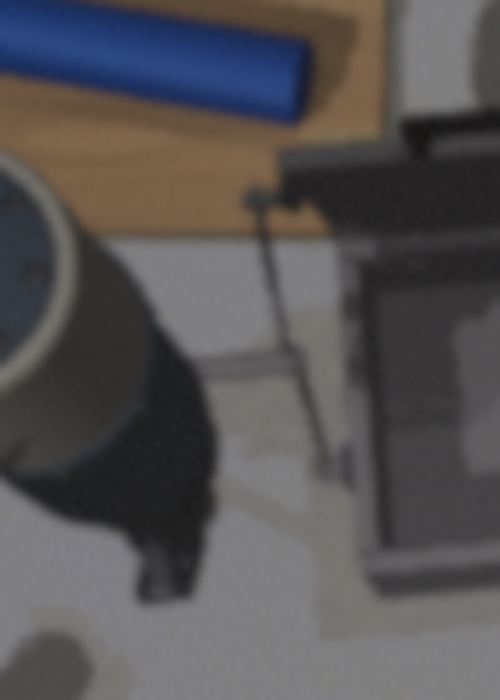

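Run:
```python
from h import *
t=r.get_image("top")
for z in(145,155):print(bp(t,160+295/5,120+360/5,z).round(1),bp(t,160+205/5,120+369/5,z).round(1))
c=np.array([622,83]);a=np.radians(6.06);Ri=np.array([[np.cos(a),np.sin(a)],[-np.sin(a),np.cos(a)]])
print("ball chest",Ri@(np.array([610,307])-c),"knee",Ri@(np.array([616,234])-c),"ee",Ri@(np.array([526.4,267.2])-c))
```

```text
[621.3 231.3 145. ] [615.9 278.6 145. ]
[618.8 229.5 155. ] [613.5 276.5 155. ]
ball chest [ 11.71470747 224.01510134] knee [  9.97457854 150.78961431] ee [-75.61980707 193.26314905]
```

```bash
python3 -m creep '0 0 0 0.6 -0.1 -0.2 0;0 0 0 0.7 0 -0.2 0;0 0 0 0.6 0 -0.2 0;0 0 0 0 0 -0.2 0;0 0 0 0 0 -0.2 0;0 0 0 0 0 0 0;0 0 0 0 0 0 0'
python3 - <<'E'
from h import *
s=r.get_image("side");crop(s,160,200,300,340,5,"q1")
st=r.read_state();c=np.array([622,83]);a=np.radians(6.06);Ri=np.array([[np.cos(a),np.sin(a)],[-np.sin(a),np.cos(a)]])
print(Ri@(st["ee_pos"][:2]-c),st["ee_pos"][2],st["wrist_force"])
E
```

```text
time_s: 34.02
ee_pos: [568.2, 273.8, 112.1]
tool_rot: [[0.003, 0.104, -0.995], [0.002, -0.995, -0.104], [-1.0, -0.001, -0.003]]
wrist_force: [-0.7, 0.0, 0.3]
grip_width: 0.1
[-33.80453921 195.57837066] 112.01427181263567 [-0.22571249  0.25404036  1.32697927]
```

View pics/q1.png

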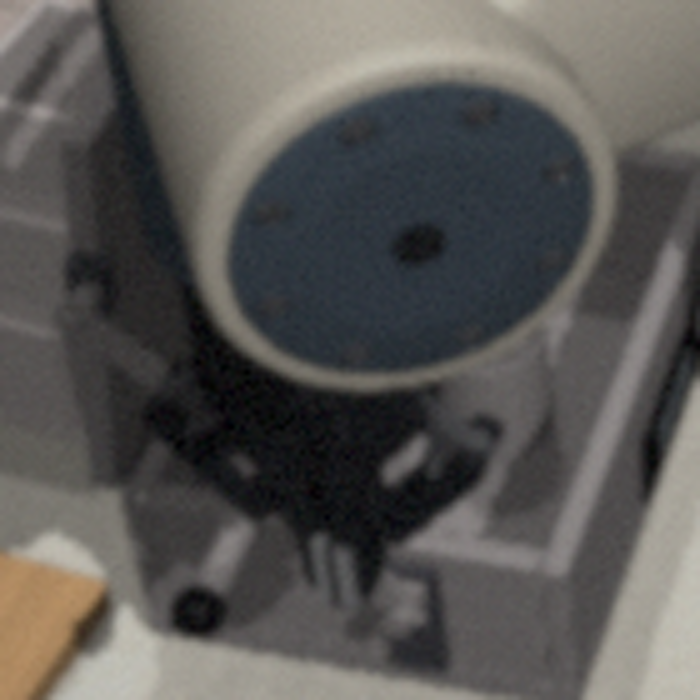

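```bash
python3 -m creep '0 0 0 -0.2 0 -0.2 0;0 0 0 0 0 -0.2 0;0 0 0 0 0 -0.05 0;0 0 0 0 0 0 0';python3 -m creep '0 0 0 0 0 -0.05 0;0 0 0 0 0 -0.05 0;0 0 0 0 0 0 0'; python3 -m creep '0 0 0 0 0 -0.05 0;0 0 0 0 0 -0.05 0;0 0 0 0 0 0 0'
```

```text
time_s: 34.4
ee_pos: [585.0, 275.6, 118.2]
tool_rot: [[0.0, 0.105, -0.995], [0.001, -0.995, -0.105], [-1.0, -0.001, -0.001]]
wrist_force: [0.2, -0.2, 0.7]
grip_width: -0.3
time_s: 34.65
ee_pos: [588.6, 275.8, 117.7]
tool_rot: [[-0.0, 0.105, -0.994], [-0.0, -0.994, -0.105], [-1.0, 0.0, 0.0]]
wrist_force: [0.1, 0.0, -0.2]
grip_width: -0.1
time_s: 34.9
ee_pos: [592.8, 276.3, 117.9]
tool_rot: [[-0.0, 0.105, -0.994], [-0.0, -0.994, -0.105], [-1.0, 0.0, 0.0]]
wrist_force: [1.0, -0.7, 0.2]
grip_width: -0.0
```

```bash
python3 -m creep '0 0 0 0 0 -0.05 0;0 0 0 0 0 -0.05 0;0 0 0 0 0 0 0';python3 -m creep '0 0 0 0 0 -0.05 0;0 0 0 0 0 -0.05 0;0 0 0 0 0 0 0';python3 - <<'E'
from h import *
s=r.get_image("side");crop(s,160,200,300,340,5,"q2")
E
```

```text
time_s: 35.15
ee_pos: [596.5, 276.7, 117.7]
tool_rot: [[-0.001, 0.105, -0.994], [-0.0, -0.994, -0.105], [-1.0, 0.0, 0.001]]
wrist_force: [0.2, 0.2, -0.2]
grip_width: -0.2
time_s: 35.4
ee_pos: [600.8, 277.1, 117.8]
tool_rot: [[-0.0, 0.105, -0.994], [-0.0, -0.994, -0.105], [-1.0, 0.0, 0.0]]
wrist_force: [-1.0, -0.5, -0.6]
grip_width: 0.1
```

View pics/q2.png

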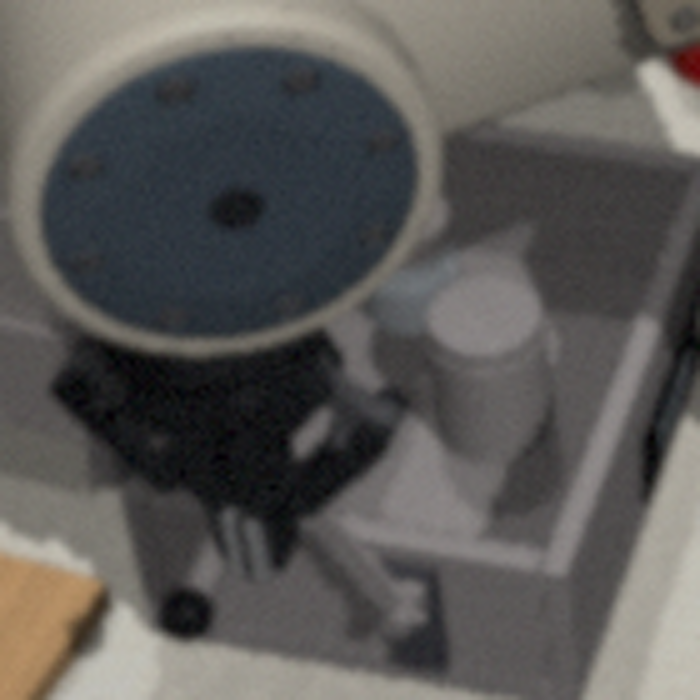

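```bash
python3 -m creep '0 0 0 0.02 0 -0.05 0;0 0 0 0.02 0 -0.05 0;0 0 0 0 0 0 0';python3 -m creep '0 0 0 0.03 0 -0.05 0;0 0 0 0.03 0 -0.05 0;0 0 0 0 0 0 0';python3 - <<'E'
from h import *
s=r.get_image("side");crop(s,160,200,300,340,5,"q3")
E
```

```text
time_s: 35.7
ee_pos: [604.9, 277.6, 116.2]
tool_rot: [[0.0, 0.105, -0.994], [0.0, -0.994, -0.105], [-1.0, -0.0, -0.0]]
wrist_force: [-0.1, 0.2, 0.1]
grip_width: -0.1
time_s: 35.95
ee_pos: [608.9, 278.0, 113.7]
tool_rot: [[0.0, 0.105, -0.994], [-0.0, -0.994, -0.105], [-1.0, 0.0, -0.0]]
wrist_force: [-0.5, -1.0, 0.7]
grip_width: 0.3
```

View pics/q3.png

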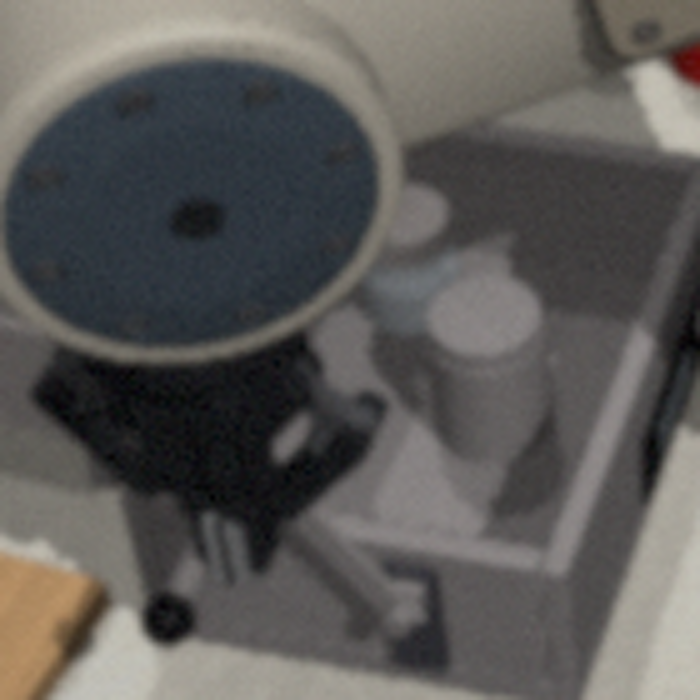

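```bash
python3 -m creep '0 0 0 0.06 0 -0.05 0;0 0 0 0.06 0 -0.05 0;0 0 0 0 0 0 0';python3 -m creep '0 0 0 0.05 0 -0.05 0;0 0 0 0.05 0 -0.05 0;0 0 0 0 0 0 0';python3 - <<'E'
from h import *
s=r.get_image("side");crop(s,160,200,300,340,5,"q4")
E
```

```text
time_s: 36.25
ee_pos: [612.4, 278.3, 108.3]
tool_rot: [[-0.001, 0.105, -0.994], [-0.0, -0.994, -0.105], [-1.0, 0.0, 0.001]]
wrist_force: [-0.7, -0.5, -0.0]
grip_width: 0.0
time_s: 36.5
ee_pos: [616.5, 278.7, 104.5]
tool_rot: [[-0.001, 0.105, -0.994], [-0.0, -0.994, -0.105], [-1.0, 0.0, 0.001]]
wrist_force: [-0.1, -0.2, -0.5]
grip_width: 0.1
```

View pics/q4.png

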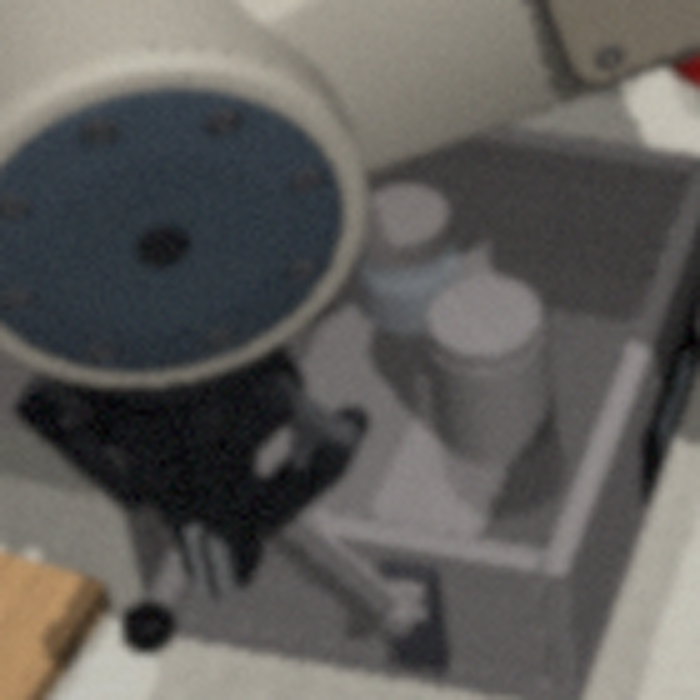

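```bash
python3 -m creep '0 0 0 0.05 0 -0.05 0;0 0 0 0.05 0 -0.05 0;0 0 0 0 0 0 0';python3 -m creep '0 0 0 0.05 0 -0.05 0;0 0 0 0.05 0 -0.05 0;0 0 0 0 0 0 0';python3 - <<'E'
from h import *
s=r.get_image("side");crop(s,160,200,300,340,5,"q5")
t=r.get_image("top");crop(t,160,100,340,260,4,"q6")
E
```

```text
time_s: 36.8
ee_pos: [620.5, 279.2, 100.7]
tool_rot: [[-0.0, 0.105, -0.994], [-0.0, -0.994, -0.105], [-1.0, 0.0, 0.0]]
wrist_force: [-0.7, -0.1, 0.9]
grip_width: -0.3
time_s: 37.05
ee_pos: [624.5, 279.6, 96.6]
tool_rot: [[-0.0, 0.105, -0.994], [-0.0, -0.994, -0.105], [-1.0, 0.0, 0.0]]
wrist_force: [-1.3, 0.2, -0.0]
grip_width: -0.2
```

View pics/q5.png

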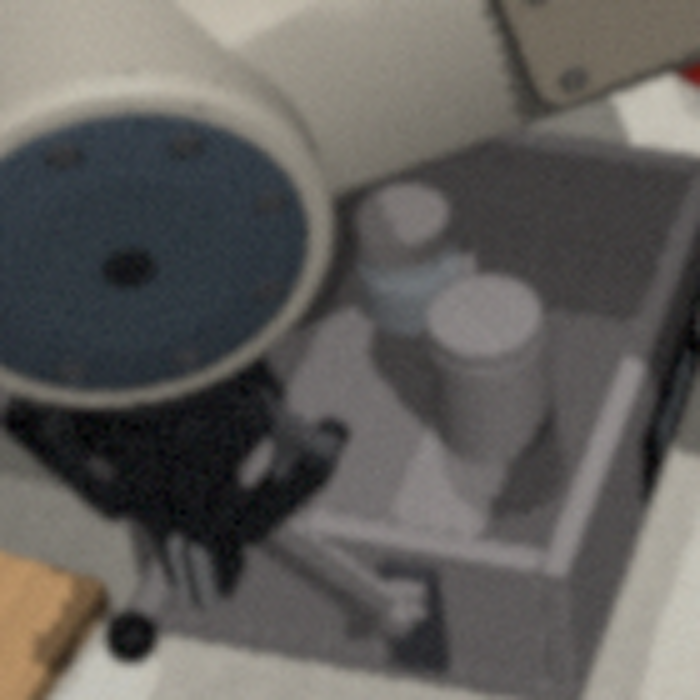

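View pics/q6.png

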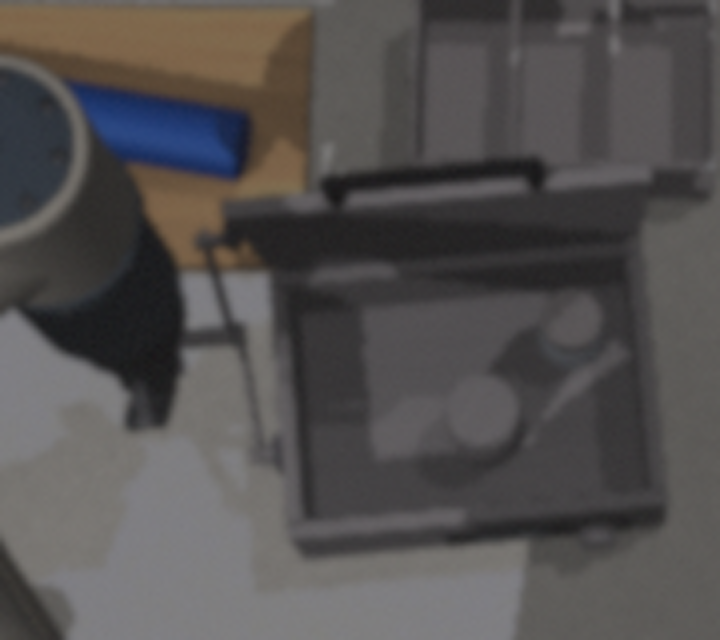

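```bash
python3 -m creep '0 0 0 0.06 0 -0.05 0;0 0 0 0.06 0 -0.05 0;0 0 0 0 0 0 0';python3 - <<'E'
from h import *
s=r.get_image("side");crop(s,160,200,300,340,5,"q7")
E
```

```text
time_s: 37.4
ee_pos: [628.6, 280.1, 91.9]
tool_rot: [[-0.0, 0.105, -0.994], [-0.0, -0.994, -0.105], [-1.0, 0.0, 0.0]]
wrist_force: [-1.4, -0.1, 0.8]
grip_width: 0.2
```

View pics/q7.png

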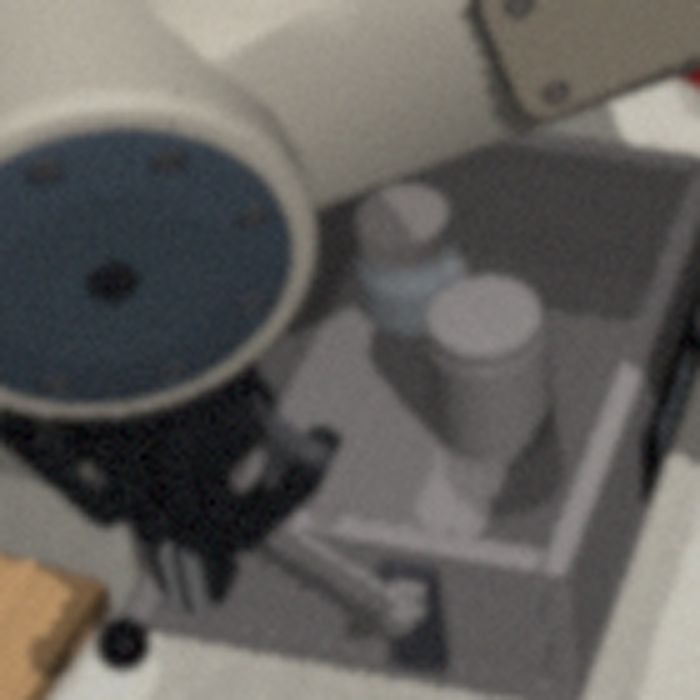

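```bash
python3 -m creep '0 0 0 0 0 0.5 0;0 0 0 -0.2 0 0.6 0;0 0 0 -0.9 0 0.2 0.2;0 0 0 -0.9 0 0 0.42;0 0 0 -0.9 0 0 0.42;0 0 0 -0.9 0 0 0.42;0 0 0 -0.9 0.2 0 0.42;0 0 0 -0.9 0.3 0 0.42;0 0 0 -0.5 0.7 0 0.42;0 0 0 0 0.9 0 0.42;0 0 0 0 0.9 0 0.42;0 0 0 0 0.9 0 0.42'; python3 -m creep '0 0 0 0 0.7 0 0.42;0 0 0 0 0 0 0.42;0 0 0 0 0 0 0.42'
python3 - <<'E'
from h import *
s=r.get_image("side");cv2.imwrite("pics/r1.png",s["color"])
t=r.get_image("top");cv2.imwrite("pics/r2.png",t["color"])
E
```

```text
time_s: 38.45
ee_pos: [593.4, 118.5, 336.9]
tool_rot: [[0.002, 0.106, -0.994], [0.001, -0.994, -0.106], [-1.0, -0.001, -0.002]]
wrist_force: [0.6, 0.1, -0.3]
grip_width: 35.9
time_s: 38.7
ee_pos: [596.3, 90.2, 336.7]
tool_rot: [[0.001, 0.102, -0.995], [0.0, -0.995, -0.102], [-1.0, -0.0, -0.001]]
wrist_force: [-0.4, 1.3, -0.5]
grip_width: 35.7
```

View pics/r1.png

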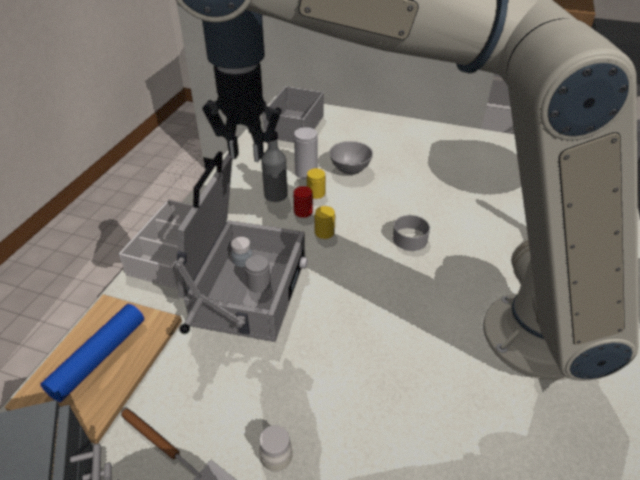

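View pics/r2.png

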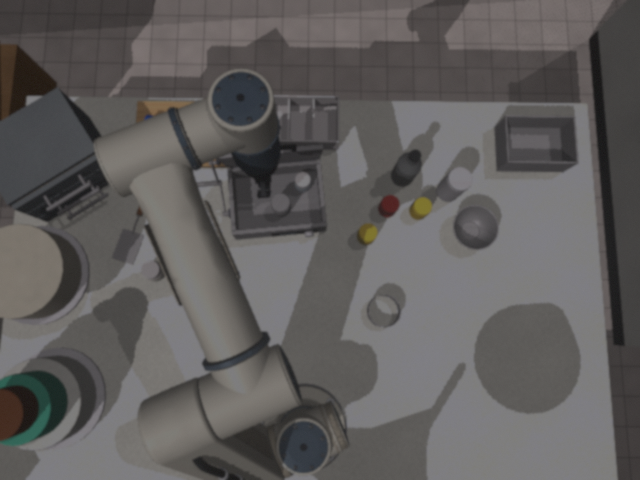

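Run:
```python
from h import *
s=r.get_image("side");crop(s,160,100,320,350,3,"r3")
t=r.get_image("top")
for z in(320,327,331):print(bp(t,160+437/4,100+178/4,z).round(1))
crop(s,180,140,250,220,8,"r4")
h=cv2.imread("pics/h1.png")[140:220,180:250];cv2.imwrite("pics/r5.png",cv2.resize(h,None,fx=8,fy=8,interpolation=cv2.INTER_CUBIC))
```

```text
[693.1  87.1 320. ]
[690.6  86.5 327. ]
[689.2  86.2 331. ]
```

View pics/r4.png

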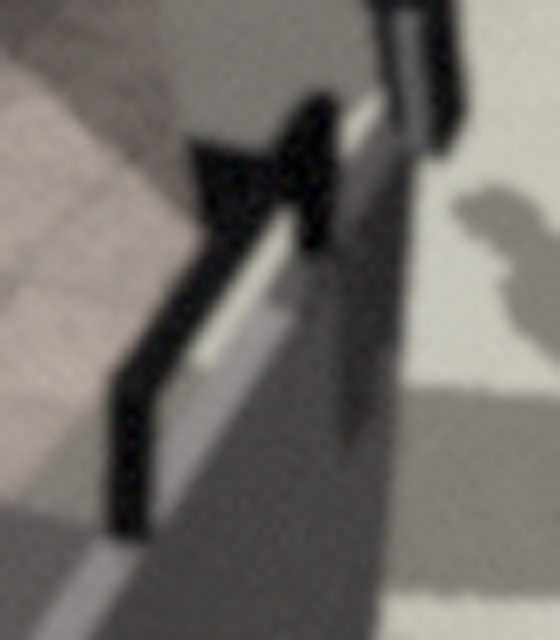

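View pics/r5.png

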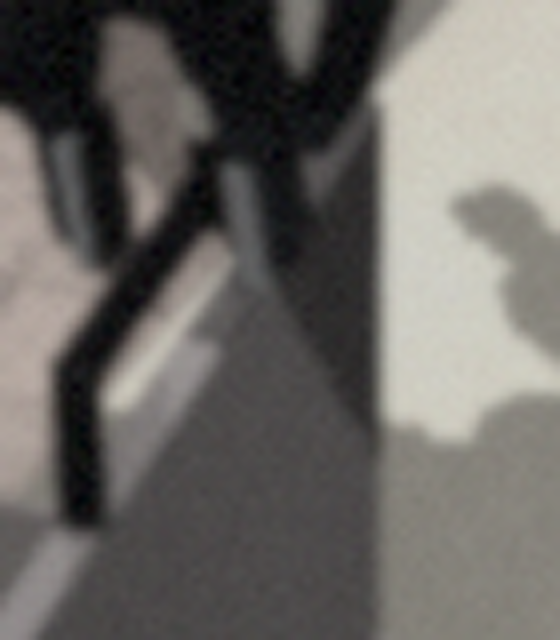

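View pics/r3.png

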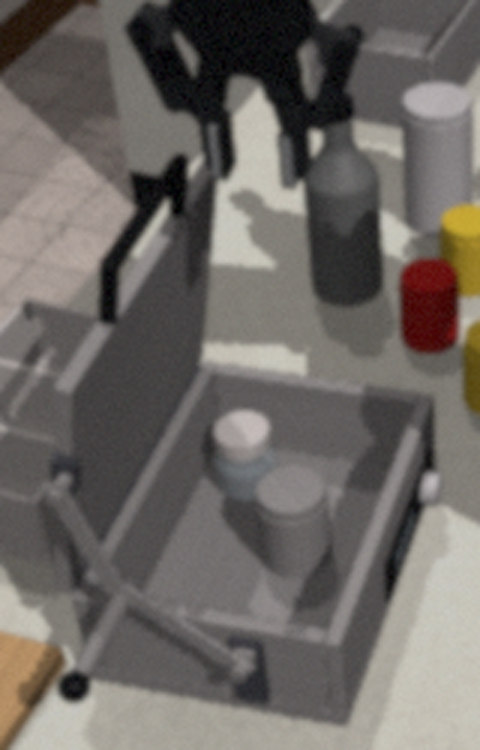

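```bash
python3 -m creep '0 0 0 0 0.1 -0.5 0.42;0 0 0 0 0.1 -0.6 0.42;0 0 0 0 0.1 -0.6 0.42;0 0 0 0 0 -0.41 0.42;0 0 0 0 0 0 0.42;0 0 0 0 0 0 0.42'; python3 go.py 681.6 87.4 281
python3 - <<'E'
from h import *
s=r.get_image("side");crop(s,170,110,250,210,6,"s1")
E
```

```text
time_s: 39.4
ee_pos: [681.9, 89.9, 334.0]
tool_rot: [[-0.003, 0.106, -0.994], [-0.001, -0.994, -0.106], [-1.0, 0.0, 0.003]]
wrist_force: [-0.0, 0.6, -0.1]
grip_width: 35.7
tool shift/40: [1.33 0.06 0.01] yaw z -173.9 F [-0.05  0.62 -0.11] g 35.7 t 39.4 [  20.5   35.6   58.8   -0.  -113.3  -14.4]
```

View pics/s1.png

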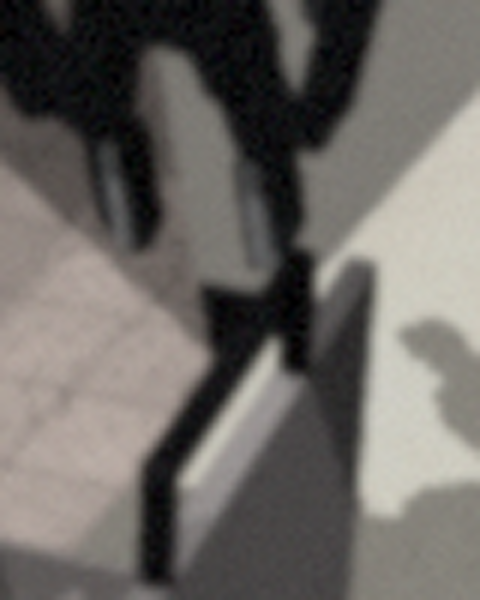

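```bash
python3 -m creep '0 0 0 0.3 0.06 0.02 0.42;0 0 0 0.3 0 0 0.42;0 0 0 0.3 0 0 0.42;0 0 0 0.25 0 0 0.42;0 0 0 0.15 0 0 0.42;0 0 0 0 0 0 0.42'
python3 - <<'E'
from h import *
s=r.get_image("side");crop(s,170,110,250,210,6,"s2")
E
```

```text
time_s: 39.95
ee_pos: [679.4, 86.4, 284.4]
tool_rot: [[-0.001, 0.106, -0.994], [0.0, -0.994, -0.106], [-1.0, -0.0, 0.001]]
wrist_force: [-0.6, 0.7, -0.5]
grip_width: 36.0
```

View pics/s2.png

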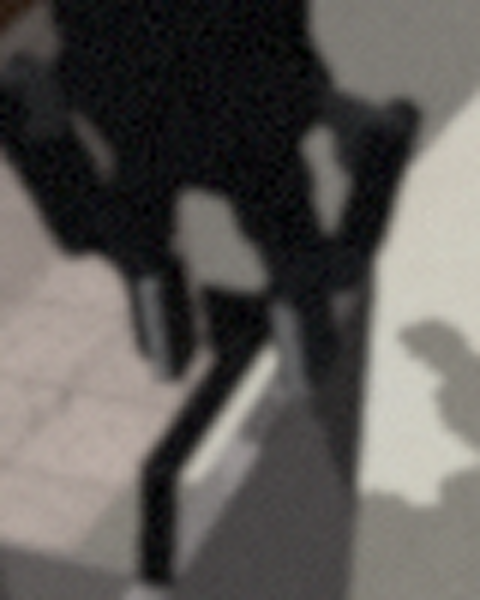

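```bash
python3 -m creep '0 0 0 0.08 0 0 0.42;0 0 0 0 0 0 0.3;0 0 0 0 0 0 0.25;0 0 0 0 0 0 0.2;0 0 0 0 0 0 0.15;0 0 0 0 0 0 0.1;0 0 0 0 0 0 0.1;0 0 0 0 0 0 0.1' 20
```

```text
time_s: 40.67
ee_pos: [680.7, 86.1, 281.5]
tool_rot: [[0.001, 0.105, -0.994], [0.0, -0.994, -0.105], [-1.0, -0.0, -0.001]]
wrist_force: [-0.9, -0.6, 0.8]
grip_width: 11.0
```

Run:
```python
import numpy as np
from scipy.optimize import least_squares
P=np.array([(681.6,87.4,281.0),(667.7,86,278.5),(653.1,84.4,274.8),(636.4,82.6,269.6),(594.7,78.2,247.8),(557.4,74.3,218),(497.7,67.9,121.6),(485.2,66.6,51.2)])
u=.9945*P[:,0]+.105*P[:,1];z=P[:,2]
f=lambda p:np.hypot(u-p[0],z-p[1])-234.08
q=least_squares(f,[u[-1]+234,45]);print(q.x,f(q.x).round(2))
th=np.arctan2(z-q.x[1],q.x[0]-u)-np.arctan2(6,234);print("theta",th.round(3))
# plan from current
c=np.array([680.7,86.1,281.5]);u0=.9945*c[0]+.105*c[1];z0=c[2]
t0=np.arctan2(z0-q.x[1],q.x[0]-u0)-np.arctan2(6,234);print("t0",t0,"r",np.hypot(u0-q.x[0],z0-q.x[1]))
g=lambda t:(q.x[0]-234.08*np.cos(t+.02564),q.x[1]+234.08*np.sin(t+.02564))
tt=t0
for k in range(1,30):
    t=t0-0.05*k
    a,b=g(t+.05),g(t);print(k,round(t,3),"tx",round(-(b[1]-a[1])/40,3),"tz",round(-(b[0]-a[0])/40,3),"abs u,z",np.round(b,1))
```

```text
[724.36619695  50.0078017 ] [-0.09  0.1   0.2   0.6  -0.25 -0.54 -0.56  0.76]
theta [ 1.385  1.324  1.26   1.185  0.983  0.777  0.286 -0.021]
t0 1.3809054629792898 r 234.65050608944716
1 1.331 tx 0.055 tz 0.287 abs u,z [674.6 278.7]
2 1.281 tx 0.069 tz 0.284 abs u,z [663.2 276. ]
3 1.231 tx 0.083 tz 0.28 abs u,z [652.  272.6]
4 1.181 tx 0.097 tz 0.276 abs u,z [641.  268.7]
5 1.131 tx 0.111 tz 0.271 abs u,z [630.1 264.3]
6 1.081 tx 0.124 tz 0.265 abs u,z [619.6 259.3]
7 1.031 tx 0.137 tz 0.258 abs u,z [609.2 253.8]
8 0.981 tx 0.15 tz 0.251 abs u,z [599.2 247.8]
9 0.931 tx 0.163 tz 0.243 abs u,z [589.5 241.3]
10 0.881 tx 0.175 tz 0.235 abs u,z [580.1 234.3]
11 0.831 tx 0.186 tz 0.226 abs u,z [571.  226.9]
12 0.781 tx 0.197 tz 0.216 abs u,z [562.4 219. ]
13 0.731 tx 0.208 tz 0.206 abs u,z [554.1 210.7]
14 0.681 tx 0.218 tz 0.195 abs u,z [546.3 202. ]
15 0.631 tx 0.227 tz 0.184 abs u,z [539.  192.9]
16 0.581 tx 0.236 tz 0.173 abs u,z [532.  183.4]
17 0.531 tx 0.244 tz 0.161 abs u,z [525.6 173.7]
18 0.481 tx 0.252 tz 0.148 abs u,z [519.7 163.6]
19 0.431 tx 0.259 tz 0.136 abs u,z [514.3 153.2]
20 0.381 tx 0.266 tz 0.122 abs u,z [509.4 142.6]
21 0.331 tx 0.272 tz 0.109 abs u,z [505.  131.7]
22 0.281 tx 0.277 tz 0.095 abs u,z [501.2 120.6]
23 0.231 tx 0.281 tz 0.081 abs u,z [497.9 109.4]
24 0.181 tx 0.285 tz 0.067 abs u,z [495.3  98. ]
25 0.131 tx 0.288 tz 0.053 abs u,z [493.1  86.5]
26 0.081 tx 0.29 tz 0.038 abs u,z [491.6  74.9]
27 0.031 tx 0.292 tz 0.024 abs u,z [490.7  63.2]
28 -0.019 tx 0.292 tz 0.009 abs u,z [490.3  51.5]
29 -0.069 tx 0.293 tz -0.005 abs u,z [490.5  39.8]
```

```bash
python3 -m creep '0 0 0 0.03 0 0.14 0.1;0 0 0 0.04 0 0.14 0.1;0 0 0 0.04 0 0.14 0.1;0 0 0 0.04 0 0.14 0.1;0 0 0 0 0 0 0.1';python3 - <<'E'
from h import *
s=r.get_image("side");crop(s,160,120,320,350,3,"u1")
E
```

```text
time_s: 41.08
ee_pos: [658.0, 83.7, 276.2]
tool_rot: [[0.002, 0.105, -0.994], [0.0, -0.994, -0.105], [-1.0, -0.0, -0.002]]
wrist_force: [-2.1, 1.2, 3.9]
grip_width: 11.2
```

View pics/u1.png

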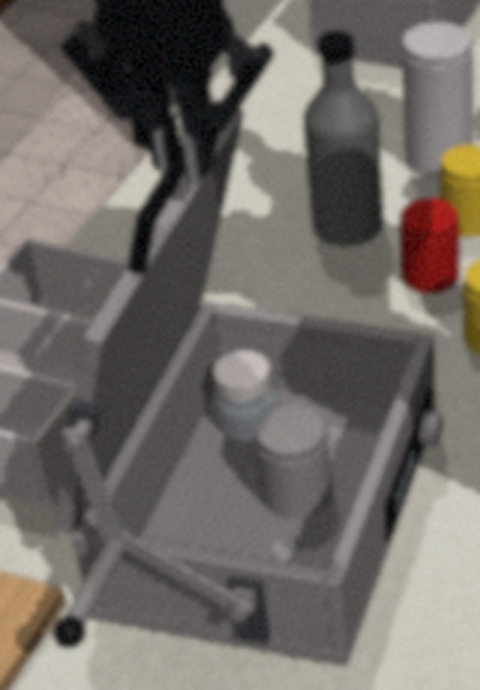

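Lid and stay are folding properly. I'll go on lowering along the fitted arc.

```bash
python3 -m creep '0 0 0 0.07 0 0.28 0.1;0 0 0 0.09 0 0.28 0.1;0 0 0 0.11 0 0.27 0.1;0 0 0 0.12 0 0.27 0.1;0 0 0 0.13 0 0.26 0.1;0 0 0 0.15 0 0.25 0.1;0 0 0 0 0 0 0.1'
```

```text
time_s: 41.72
ee_pos: [592.9, 76.8, 247.5]
tool_rot: [[-0.002, 0.105, -0.994], [-0.0, -0.994, -0.105], [-1.0, -0.0, 0.002]]
wrist_force: [-0.5, -0.4, -0.4]
grip_width: 10.9
```

```bash
python3 -m creep '0 0 0 0.16 0 0.24 0.1;0 0 0 0.17 0 0.24 0.1;0 0 0 0.19 0 0.23 0.1;0 0 0 0.2 0 0.22 0.1;0 0 0 0 0 0 0.1'; python3 go.py 557.4 73 218
```

```text
time_s: 42.13
ee_pos: [556.2, 72.9, 218.3]
tool_rot: [[-0.003, 0.105, -0.994], [-0.0, -0.994, -0.105], [-1.0, 0.0, 0.003]]
wrist_force: [0.4, -0.3, -3.3]
grip_width: 11.2
tool shift/40: [ 0.01  0.   -0.03] yaw z -173.97 F [ 0.41 -0.25 -3.3 ] g 11.2 t 42.1333 [ 23.4  15.7  10.7  -0.  -85.1 -17.4]
```

```bash
python3 -m creep '0 0 0 0.21 0 0.2 0.1;0 0 0 0.22 0 0.19 0.1;0 0 0 0.23 0 0.18 0.1;0 0 0 0.24 0 0.17 0.1;0 0 0 0.24 0 0.16 0.1;0 0 0 0 0 0 0.1'; python3 -m creep '0 0 0 0.25 0 0.15 0.1;0 0 0 0.26 0 0.13 0.1;0 0 0 0.27 0 0.12 0.1;0 0 0 0.27 0 0.11 0.1;0 0 0 0.28 0 0.09 0.1;0 0 0 0 0 0 0.1'; python3 go.py 497.7 66.5 121
```

```text
time_s: 42.63
ee_pos: [520.2, 69.1, 172.6]
tool_rot: [[-0.004, 0.105, -0.994], [-0.001, -0.994, -0.105], [-1.0, 0.0, 0.004]]
wrist_force: [-1.1, -0.1, -1.6]
grip_width: 10.9
time_s: 43.13
ee_pos: [496.0, 66.5, 119.0]
tool_rot: [[-0.005, 0.105, -0.994], [-0.001, -0.994, -0.105], [-1.0, 0.0, 0.005]]
wrist_force: [-4.7, 0.1, -0.7]
grip_width: 10.9
tool shift/40: [-0.05  0.01 -0.04] yaw z -173.99 F [-4.69  0.09 -0.69] g 10.9 t 43.1333 [ 25.5  11.5  -9.5  -0.1 -69.3 -19.5]
```

```bash
python3 -m creep '0 0 0 0.27 0 0.09 0.1;0 0 0 0.28 0 0.08 0.1;0 0 0 0.28 0 0.06 0.1;0 0 0 0.28 0 0.05 0.1;0 0 0 0.2 0 0.03 0.1;0 0 0 0 0 0 0.1'; python3 -m creep '0 0 0 0.08 0 0 0.1;0 0 0 0.08 0 0 0.1;0 0 0 0 0 0 0.1'
```

```text
time_s: 43.63
ee_pos: [486.1, 65.5, 67.7]
tool_rot: [[-0.0, 0.105, -0.994], [-0.001, -0.994, -0.105], [-1.0, 0.001, 0.0]]
wrist_force: [0.7, -0.5, -3.0]
grip_width: 11.2
time_s: 43.88
ee_pos: [485.7, 65.5, 61.9]
tool_rot: [[0.0, 0.105, -0.994], [-0.0, -0.994, -0.105], [-1.0, 0.0, -0.0]]
wrist_force: [0.1, -0.8, -2.0]
grip_width: 10.7
```

```bash
python3 -m creep '0 0 0 0.08 0 0 0.1;0 0 0 0.08 0 0 0.1;0 0 0 0 0 0 0.1';python3 -m creep '0 0 0 0.05 0 0 0.1;0 0 0 0 0 0 0.1';python3 -m creep '0 0 0 0.05 0 0 0.1;0 0 0 0 0 0 0.1'
```

```text
time_s: 44.13
ee_pos: [485.3, 65.5, 55.1]
tool_rot: [[-0.0, 0.105, -0.994], [0.0, -0.994, -0.105], [-1.0, -0.0, 0.0]]
wrist_force: [0.2, -0.3, -3.0]
grip_width: 11.4
time_s: 44.3
ee_pos: [485.3, 65.5, 53.3]
tool_rot: [[-0.0, 0.105, -0.994], [0.0, -0.994, -0.105], [-1.0, -0.0, 0.0]]
wrist_force: [-0.8, -0.4, -2.3]
grip_width: 11.1
time_s: 44.47
ee_pos: [485.3, 65.4, 52.2]
tool_rot: [[0.0, 0.105, -0.994], [-0.0, -0.994, -0.105], [-1.0, 0.0, -0.0]]
wrist_force: [-4.3, -0.3, 3.6]
grip_width: 10.8
```

```bash
python3 -m creep '0 0 0 0.02 0 0.01 0.1;0 0 0 0 0 0 0.1'; python3 -m creep '0 0 0 0 0 0 0.2;0 0 0 0 0 0 0.3;0 0 0 0 0 0 0.42;0 0 0 0 0 0 0.42;0 0 0 0 0 0 0.42'
python3 - <<'E'
from h import *
s=r.get_image("side");crop(s,170,200,330,350,4,"v1")
E
```

```text
time_s: 44.63
ee_pos: [485.3, 65.5, 52.1]
tool_rot: [[0.001, 0.106, -0.994], [0.0, -0.994, -0.106], [-1.0, 0.0, -0.001]]
wrist_force: [-5.8, -0.3, 9.4]
grip_width: 11.3
time_s: 45.05
ee_pos: [485.1, 65.5, 50.7]
tool_rot: [[0.0, 0.105, -0.994], [0.0, -0.994, -0.105], [-1.0, -0.0, -0.0]]
wrist_force: [1.0, -0.7, -0.2]
grip_width: 35.8
```

View pics/v1.png

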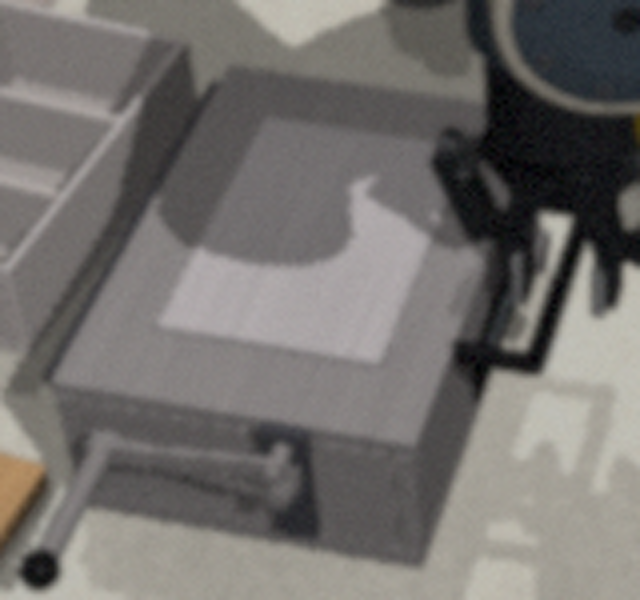

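Shut: corners, handle and knob are at the same pixels as at the start. I'll raise straight up clear of the handle.

```bash
python3 -m creep '0 0 0 -0.2 0 0 0.42;0 0 0 -0.3 0 0 0.42;0 0 0 -0.6 0 0 0.42;0 0 0 -0.9 0 0 0.42;0 0 0 -0.9 0 0 0.42;0 0 0 -0.6 0 0.3 0.42;0 0 0 0 0 0.7 0.42;0 0 0 0 0 0.7 0.42;0 0 0 0 0 0 0.42;0 0 0 0 0 0 0.42;0 0 0 0 0 0 0.42'
python3 - <<'E'
from h import *
s=r.get_image("side");crop(s,170,200,330,350,4,"w1");cv2.imwrite("pics/w2.png",s["color"])
t=r.get_image("top");cv2.imwrite("pics/w3.png",t["color"]);print(r.read_state()["wrist_force"],r.read_state()["time_s"])
a=cv2.imread("pics/sc1.png").astype(int);b=cv2.imread("pics/w1.png").astype(int);print(abs(a-b)[150:,:560].mean())
E
```

```text
time_s: 46.02
ee_pos: [417.7, 58.4, 191.4]
tool_rot: [[0.001, 0.105, -0.994], [0.0, -0.994, -0.105], [-1.0, -0.0, -0.001]]
wrist_force: [0.1, -0.5, -0.0]
grip_width: 35.8
[ 0.5291024  -0.20630642  0.74664092] 46.1167
2.694797619047619
```

View pics/w1.png

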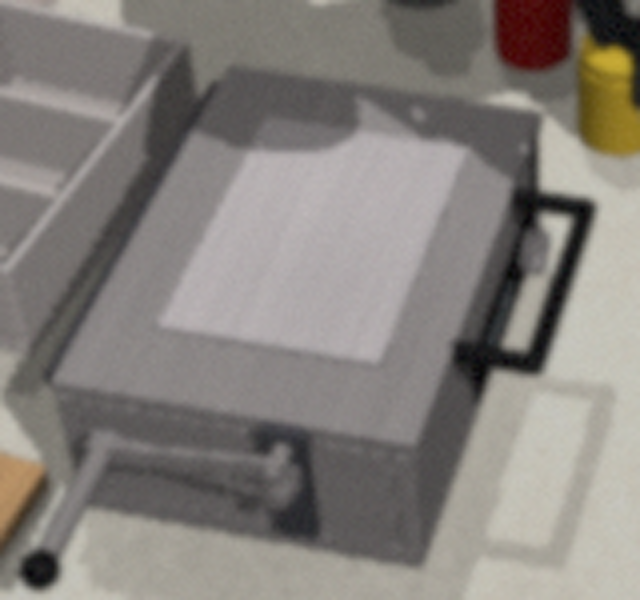

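View pics/w2.png

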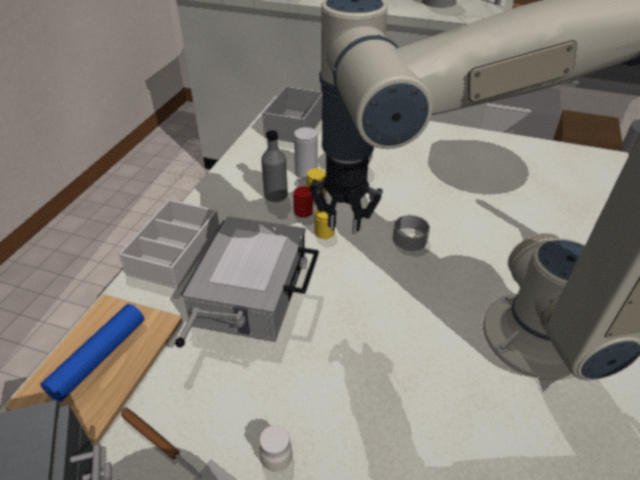

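View pics/w3.png

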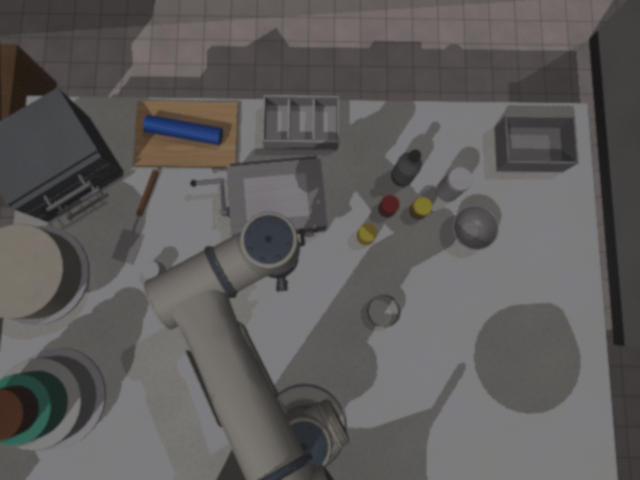

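The lid is fully shut, with its corner at (415,445), handle at (541,365) and knob at (38,568), matching the first crop. The bystanders are where they started and the robot is clear of everything, so I'm handing in.

```bash
python3 -c "
from cell import r
r.job_done()"
```

```text
the job is handed in; nothing more can be done
```

The job is done and handed in at about 46 s, with the canister inside and the lid shut; no verdict was reported.

- **Lid up:** I raised it by the handle until the stay went taut, at an extra pull of about 4–5 N. I eased it back onto the knee's stop, where it pressed with about 4 N, and let go. The lid stood on its locked stay.
- **Canister:** I stood the steel one upright near the middle of the chest floor. The images showed it upright with the stay still locked.
- **Lid down:** I pushed the rod about 30 mm to fold the knee back, then lowered the lid by its handle until it rested on the rim (9 N at most). In the last pictures the lid corners, handle and knob sit at their starting pixels. The other objects look unmoved and the gripper is clear, with wrist force near zero.

**What disagreed or went wrong:**
- **Height offset:** The finger tips sat about 25–30 mm higher than the reported TCP. My first grasp of the handle therefore closed on nothing and the second caught it only by the tips. From then on I set heights from the images and contact forces.
- **First canister grip:** It closed at 50.7 mm instead of 54, so I opened, shifted and gripped again before lifting.
- **Radial force:** While raising the lid, the force along the handle's radius briefly reached about 14 N before I corrected the path.
- **Not measured:** I judged the knee angles from the pictures only. I could not check the canister again once the lid was shut.

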